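# Pack the photometer test kit into its foam tray

### The job

Pack the water-test kit for the photometer: put the smaller amber reagent bottle, the small beaker, the screw-cap vial and the countdown timer each into the foam block in the grey tray whose pocket is cut for it, seated on the pocket's floor and standing upright (the timer flat, face up), tipping nothing over on the way. The bigger amber bottle and the big beaker are not part of the kit: leave them standing where they are.

Things in the scene. Friction and masses are not known exactly. Their poses are not given: they have to be found in the camera images.
- bottle: the smaller amber reagent bottle with a black screw cap: round, 60 mm in diameter, 116 mm tall, 210 g; cap 32 mm in diameter, from 99 to 116 mm above the base, sloping shoulder below it. Origin at the centre of its underside, z up. The cap can be gripped from above.
- small_beaker: the small clear beaker (25 ml), 53 mm tall; round body 36 mm in diameter, rim 42 mm wide (from 46 mm height up), spout towards +x making it 46 mm along x. Its round foot is centred at x = -2, y = 0 mm from the origin. Origin under the middle, on the underside, z up. Can be gripped across y (42 mm at the rim). 16 g.
- vial: small round screw-cap vial, 22 mm in diameter and 50 mm tall (glass body up to 40 mm, white cap 20 mm in diameter above), 20 g. Origin at the centre of its underside, z up.
- kit_timer: countdown timer, a flat pale box 64 mm along x, 58 mm along y; the housing is 16 mm tall, three keys near its -x edge rise to 19 mm. Origin at the centre of its underside, z up (face up). Can be gripped across its y sides, 58 mm. 60 g.
- big_bottle: look-alike that stays: the bigger amber reagent bottle with a red cap, 68 mm in diameter, 131 mm tall. Origin at the centre of its underside. Loose; must not be moved.
- big_beaker: look-alike that stays: the big clear beaker (400 ml), 90 mm over the spout, 83 mm wide, 109 mm tall. Origin at the centre of its underside. Loose; must not be moved.
- block_bottle: charcoal foam block 92 x 92 x 40 mm; round pocket in its middle, 68 mm in diameter, 30 mm deep (floor 10 mm above the block's underside): the bottle's place. Origin: centre of the block's underside, z up, x and y along its sides. The four blocks lie 2 by 2 in any arrangement, 95 mm apart, in a fixed grey tray; their tops are 45 mm above the worktop. Neither blocks nor tray move.
- block_beaker: foam block like block_bottle (same size and origin) with a round pocket 46 mm in diameter, 20 mm deep (floor 20 mm above the block's underside): the small beaker's place. The tray round the blocks is 200 mm square, its rim 7 mm lower than the block tops; wire handles stand out 20 mm at two sides, lower than the rim.
- block_vial: foam block like block_bottle (same size and origin) with a round pocket 32 mm in diameter, 22 mm deep (floor 18 mm above the block's underside): the vial's place. All pockets have pale grey floors and mouths bevelled 5 mm (the timer's 4 mm) at 45 degrees, which guide a thing in.
- block_timer: foam block like block_bottle (same size and origin) with a rectangular pocket 72 mm along the block's x and 66 mm along its y, 8 mm deep (floor 32 mm above the block's underside): the timer's place, its long side along the block's x, either way round.
Things that resemble listed ones, but are neither listed nor needed, are in the scene too. What is shaped like the small_beaker but turquoise is not meant.

How it is judged:
By the outcome, as a careful person would: the job done as asked, in the order asked, and still so for the second after the job is handed in, with the robot touching nothing.
It also fails if it takes over 109 s, if anything falls off the work surface, if the arm or the gripper's body presses on something with over 40 N, if the wrist force passes 120 N, or if a joint passes its speed limit or range.

### The arm

A 6-joint arm with a two-finger parallel gripper is mounted at the origin on a cart in front of the work surface, level with it; the furniture and walls round the work are solid. World frame = base frame: x ahead of the robot, y to its left, z up, the work surface at z = 0. Lengths are in m, angles in rad, forces in N, time in s.
With the tool pointing down it reaches from about 0.275 to 0.775 m from the base axis. Payload 14.6 kg.
Tool frame: the origin (TCP) lies midway between the tips of the shut fingers; the grasp point (between the pads) lies 19 mm behind it; z points along the fingers, y is the line along which they close (so a half turn about z gives the same grasp; the last joint's range is limited). The gripper opens to 85 mm and grips with 20 to 120 N. Pads are 22 mm wide; open, the fingers measure 114 mm over their backs; the gripper's body (76 mm by 85 mm) begins 54 mm behind the grasp point. The pads swing forward as they close: fully open they stand 13 mm farther back than shut.
Start: joints at [-1.338, 0.263, -0.048, 1.259, 0, 1.415], TCP at [0.199, -0.486, 0.196] pointing down, gripper open.
Joint ranges: [-2.65, 2.65], [-0.89, 1.7], [-1.18, 1.37], [-2.13, 2.11], [-1.35, 1.29], [-3.14, 3.14]. Speed limits (rad/s): [1.89, 1.89, 2.57, 2.79, 3.14, 3.14].

### API

Orientations are given as a unit quaternion [w, x, y, z].
In Python, from bench import arm, viewer, workorder gives the robot as it stands.
- The arm moves only by the tool move_arm, never from a script. Its argument "steps" is a list of rows, each a list of 3 entries, a list of its own where there are three numbers: the turn, a rotation vector about the tool's x, y, z in rad, then the shift along the tool's x, y, z in mm, then the opening, from -1 (shut) to 1 (fully open). A call has 1 to 5 rows; each row shifts and turns the commanded pose from where the row before left it, along the tool's axes as they then stand; what a row does not reach is not made up. A row lasts 1/10 s, in which the tool goes at most 50 mm and 8.59 degrees, less where a joint would pass 70% of its speed; a pose out of reach is approached as far as the arm can. A call with a gripper value outside its range is refused whole. The fingers move at their own pace and stop on an object; "grip_force" is the grip in N (left out, the last holds). Time passes only in rows, so rows that do not move let the fingers close. It gives the time, the measured TCP pose, the force, the opening and the grip force at its end, in the units of the state.
- arm.get_obs(): the state, without advancing time (a new reading comes with each control period).
- viewer.camera(name): name is "scene" or "top" or "wrist"; returns the picture (480x640x3 uint8, blue, green, red); there is no depth.
- viewer.camera_info(name): a dict with "camera_matrix" (3x3 intrinsics, pixels), "rvec" (rotation vector, rad) and "tvec" (3), from world to camera coordinates, as OpenCV has them. Camera axes: x right, y down, z forward; pixel columns grow to the right and rows downward; lengths in m; the calibration is good to about 2 mm. A picture is of the moment at which its call begins: read the wrist's pose just before it. camera_info takes no time and is no camera call; for the wrist camera it gives the pose at the moment of the call.
- workorder.close_job(): hands the job in; it is judged then, once.
The state is a dict: "time": time; "qpos": joint angles; "joint_velocities": joint speeds; "joint_efforts": joint torques, N m; "eef_pos": TCP position; "eef_rot": TCP orientation; "contact_force": force on the tool from outside, world axes, zero at the start; "wrist_torque": the same for the moment, N m; "grip_width": opening from 0.0 (shut) to 1.0 (fully open); "grip_force": force on a finger pad.
Only numpy, scipy, OpenCV 4.12 (cv2) and the standard library are available. Lean on these libraries where they do the work, as an engineer would, in place of code of your own. Each camera call takes 0.05 s, during which the arm holds its last target. There are 200 camera calls.

## Working session

There is one attempt and no reset: what is moved stays moved. The work goes in short steps, Python scripts to look and compute and a tool call to move; the robot and the scene stay as the last step left them, time stands still between calls to the robot, and variables do not carry over. Pictures are saved under pics/ and viewed, at most 14 in all, crops included, and the job is handed in when it is done.

Besides the shell and the picture viewer there is one more tool, called after "Call:" as name([rows], argument=value, ...), one row to a line, values as JSON. move_arm: Moves the arm, as the interface text tells. Its arguments: {"type":"object","properties":{"steps":{"type":"array","items":{"type":"array"}},"grip_force":{"type":"number"}},"required":["steps"]}

```bash
mkdir -p pics; ls; cat > h.py <<'E'
import numpy as np, cv2
from bench import arm, viewer, workorder
def cam(n):
    i=viewer.camera_info(n); return np.array(i["camera_matrix"]),cv2.Rodrigues(np.array(i["rvec"],float))[0],np.array(i["tvec"],float).ravel()
def ray(c,px,z):
    K,R,t=c; px=np.atleast_2d(np.array(px,float))
    d=np.c_[px,np.ones(len(px))]@np.linalg.inv(K).T@R; o=-R.T@t
    return o+d*((z-o[2])/d[:,2])[:,None]
def proj(c,P):
    K,R,t=c; p=(np.atleast_2d(P)@R.T+t)@K.T; return p[:,:2]/p[:,2:]
E
python3 - <<'E'
from h import *
for n in ("scene","top"):
    im=viewer.camera(n); cv2.imwrite(f"pics/{n}0.png",im); c=cam(n); print(n,c[0].round(1).tolist(),(-c[1].T@c[2]).round(3),c[1].round(3).tolist())
o=arm.get_obs(); print(o)
E
```

```text
pics
scene [[570.2, 0.0, 317.7], [0.0, 570.2, 238.4], [0.0, 0.0, 1.0]] [-0.53  -0.989  0.675] [[0.681, -0.732, 0.017], [-0.285, -0.287, -0.915], [0.674, 0.618, -0.404]]
top [[599.5, 0.0, 320.4], [0.0, 599.5, 234.5], [0.0, 0.0, 1.0]] [0.302 0.014 1.733] [[0.009, -1.0, 0.0], [-0.989, -0.009, -0.145], [0.145, 0.001, -0.989]]
{'time': 0.1, 'qpos': array([-1.33830344e+00,  2.63509664e-01, -4.88615949e-02,  1.25940554e+00,
       -4.92151227e-06,  1.41547885e+00]), 'joint_velocities': array([ 0.00015296, -0.00108492,  0.00190052,  0.00019173, -0.0003325 ,
       -0.00081935]), 'joint_efforts': array([ 5.47428906e-03, -6.38578606e+01,  3.85062897e+01,  1.00205425e-02,
        8.85426243e-05,  1.60108095e-05]), 'eef_pos': array([ 0.19845588, -0.48574675,  0.19525964]), 'eef_rot': array([-4.89778046e-04,  9.81259103e-01,  1.92692328e-01, -2.13713842e-05]), 'contact_force': array([ 0.06246309, -0.16523822,  0.48827034]), 'wrist_torque': array([ 0.00900847, -0.0020147 , -0.01529016]), 'grip_force': 0.0, 'grip_width': 0.9967658773184841}
```

View pics/top0.png

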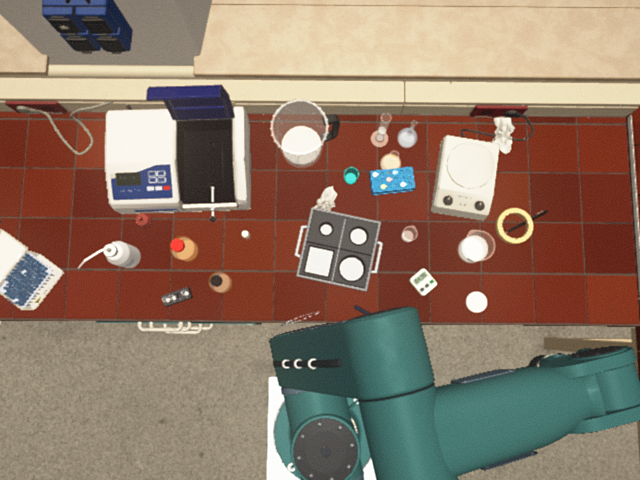

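View pics/scene0.png

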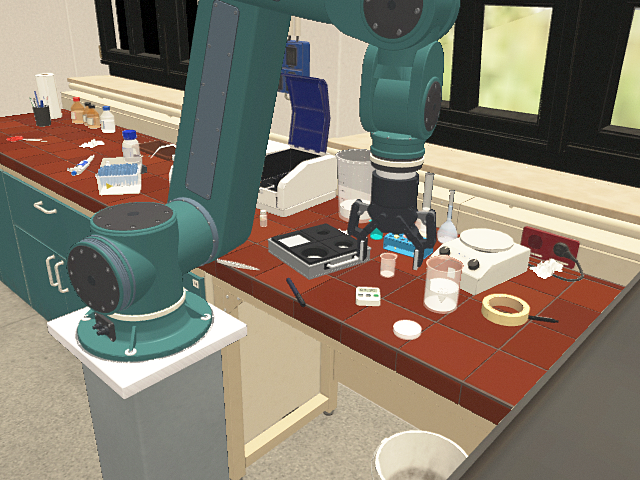

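The top view shows the red-cap bottle at (180,245), black-cap bottle (220,281) and vial (245,235). It also shows the tray (338,248), small beaker (409,233), timer (424,282) and big beaker (475,247). The tray pockets are vial (326,230), beaker (358,236), timer (319,262) and bottle (351,268). In the scene view the arm stands clear above the worktop.

```bash
python3 - <<'E'
from h import *
im=cv2.imread("pics/top0.png"); c=cam("top")
g=cv2.cvtColor(im,6); hsv=cv2.cvtColor(im,cv2.COLOR_BGR2HSV)
def comps(m,off,z,name,amin=15):
    x0,y0=off; n,l,s,ce=cv2.connectedComponentsWithStats(m.astype(np.uint8))
    for i in range(1,n):
        if s[i,4]<amin: continue
        pts=np.argwhere(l==i)[:,::-1]+[x0,y0]
        r=cv2.minAreaRect(ray(c,pts,z)[:,:2].astype(np.float32)*1000)
        print(name,"px",(ce[i]+[x0,y0]).round(1),"n",s[i,4],"xy",ray(c,ce[i]+[x0,y0],z)[0].round(4)[:2],"rect",np.round(r[0],1),np.round(r[1],1),round(r[2],1))
def reg(x0,y0,x1,y1): return np.s_[y0:y1,x0:x1]
r=reg(300,212,378,288); comps((g[r]>140)&(hsv[r][...,1]<60),(300,212),.03,"floors")
r=reg(295,205,385,295); comps((g[r]<90)&(hsv[r][...,1]<70),(295,205),.045,"foam",500)
r=reg(205,265,240,298); comps((g[r]<45)&(hsv[r][...,1]<150),(205,265),.116,"cap")
r=reg(165,230,200,262); comps((hsv[r][...,1]>200)&(hsv[r][...,2]>170),(165,230),.131,"redcap")
r=reg(236,226,255,245); comps((g[r]>150)&(hsv[r][...,1]<80),(236,226),.05,"vial")
r=reg(405,262,445,300); comps((g[r]>120)&(hsv[r][...,1]<90),(405,262),.017,"timer")
a=cv2.resize(im[200:300,385:445],None,fx=6,fy=6,interpolation=2)
b=cv2.resize(im[200:300,292:385],None,fx=4.7,fy=6,interpolation=2)
cv2.imwrite("pics/crop1.png",np.hstack([b,a])[:, :800])
E
```

```text
floors px [304.3 235.9] n 153 xy [0.5476 0.0624] rect [541.5  68.4] [ 23.4 160. ] 78.3
floors px [353.2 216.7] n 97 xy [ 0.6049 -0.0778] rect [605.7 -74.7] [146.9   5.5] 78.2
floors px [341.6 233.6] n 33 xy [ 0.5553 -0.0447] rect [557.3 -45.1] [ 3.4 83.2] 78.3
floors px [325.6 229.1] n 101 xy [0.5679 0.0014] rect [568.2   1.7] [29.1 31.6] 0.5
floors px [357.9 236. ] n 207 xy [ 0.5487 -0.0915] rect [548.8 -91.7] [40.6 46. ] 0.5
floors px [372.8 261.2] n 168 xy [ 0.4766 -0.1338] rect [ 483.8 -140.4] [ 23.9 170.3] 78.2
floors px [318.6 261.1] n 625 xy [0.4754 0.0208] rect [475.5  20.7] [68.9 74.2] 78.3
floors px [335.1 264.3] n 33 xy [ 0.4666 -0.0264] rect [466.2 -26.4] [ 3.  90.3] 78.3
floors px [351.  268.6] n 450 xy [ 0.4549 -0.0718] rect [455.2 -71.8] [66.3 66.8] 45.3
floors px [328.  281.5] n 112 xy [ 0.4174 -0.0066] rect [417.   -7.5] [165.3   5.7] 78.4
vial px [244.8 233.4] n 49 xy [0.5503 0.2307] rect [550.1 231.6] [20.2 19.9] 1.5
timer px [422.8 281.4] n 455 xy [ 0.421  -0.2779] rect [ 421.  -278.2] [65.4 59.3] 39.6
```

View pics/crop1.png

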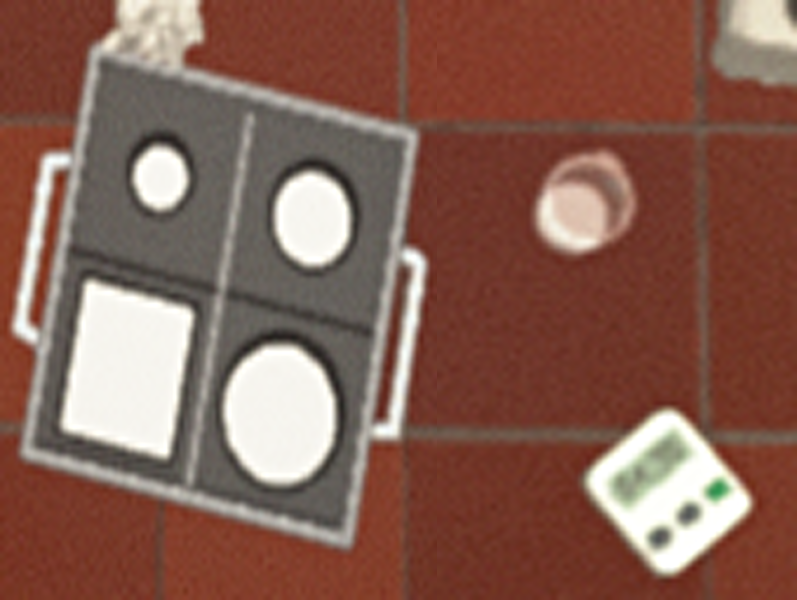

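The crop shows the tray is rotated about -12°, with the pocket order as noted above. The timer's keys are on its lower-right edge. The beaker's spout seems to point up, but I'll check that from close by.

```bash
cat >> h.py <<'E'
def yaw():
    q=arm.get_obs()["eef_rot"]; return np.degrees(2*np.arctan2(q[2],q[1]))
def plan(x,y,z,psi,n,maxr=8.5):
    """rows (turn about tool z, shift) to the target from the measured pose"""
    o=arm.get_obs(); p=o["eef_pos"]; s=yaw(); d=(psi-s+90)%180-90; P=np.array([x,y,z]); pr=p
    print("at",p.round(4),"yaw",round(s,1),"turn",round(d,1),"q6",o["qpos"][5].round(2))
    for k in range(n):
        sm=np.radians(s+d*k/n); w=(P-p)/n*1000
        print([[0,0,round(-np.radians(d/n),3)],[round(w[0]*np.cos(sm)+w[1]*np.sin(sm),1),round(w[0]*np.sin(sm)-w[1]*np.cos(sm),1),round(-w[2],1)]])
E
python3 - <<'E'
from h import *
im=cv2.imread("pics/top0.png"); c=cam("top")
for n,px,z in (("timer",(318.6,261.1),.037),("bottle",(351,268.6),.015),("beaker",(357.9,236),.025),("vial",(325.6,229.1),.023)):
    print(n,ray(c,px,z)[0].round(4))
f=[ray(c,px,z)[0][:2] for px,z in (((318.6,261.1),.037),((351,268.6),.015),((357.9,236),.025),((325.6,229.1),.023))]
C=np.mean(f,0); print("C",C); a=np.radians(-11.7); X=np.array([np.cos(a),np.sin(a)])*.0475; Y=np.array([-X[1],X[0]])
for n,s in zip(("timer","bottle","beaker","vial"),((-1,1),(-1,-1),(1,-1),(1,1))): print(n,(C+s[0]*X+s[1]*Y).round(4))
cr=cv2.resize(im[225:300,165:265],None,fx=8,fy=8,interpolation=2); cv2.imwrite("pics/crop2.png",cr)
hsv=cv2.cvtColor(im,40); print(hsv[278:286:2,214:226:2].tolist()[1])
plan(.42,.27,.22,22.2,20)
E
```

```text
timer [0.4747 0.0206 0.037 ]
bottle [ 0.4561 -0.0726  0.015 ]
beaker [ 0.5495 -0.0917  0.025 ]
vial [0.569  0.0014 0.023 ]
C [ 0.51231936 -0.0355842 ]
timer [0.4754 0.0206]
bottle [ 0.4562 -0.0725]
beaker [ 0.5492 -0.0917]
vial [0.5685 0.0013]
[[6, 60, 68], [12, 59, 65], [8, 70, 66], [16, 64, 52], [12, 114, 145], [13, 112, 214]]
at [ 0.1985 -0.4857  0.1953] yaw 22.2 turn -0.0 q6 1.42
[[0, 0, np.float64(0.0)], [np.float64(24.5), np.float64(-30.8), np.float64(-1.2)]]
[[0, 0, np.float64(0.0)], [np.float64(24.5), np.float64(-30.8), np.float64(-1.2)]]
[[0, 0, np.float64(0.0)], [np.float64(24.5), np.float64(-30.8), np.float64(-1.2)]]
[[0, 0, np.float64(0.0)], [np.float64(24.5), np.float64(-30.8), np.float64(-1.2)]]
[[0, 0, np.float64(0.0)], [np.float64(24.5), np.float64(-30.8), np.float64(-1.2)]]
[[0, 0, np.float64(0.0)], [np.float64(24.5), np.float64(-30.8), np.float64(-1.2)]]
[[0, 0, np.float64(0.0)], [np.float64(24.5), np.float64(-30.8), np.float64(-1.2)]]
[[0, 0, np.float64(0.0)], [np.float64(24.5), np.float64(-30.8), np.float64(-1.2)]]
[[0, 0, np.float64(0.0)], [np.float64(24.5), np.f
[... 246 characters left out ...]
p.float64(-30.8), np.float64(-1.2)]]
[[0, 0, np.float64(0.0)], [np.float64(24.5), np.float64(-30.8), np.float64(-1.2)]]
[[0, 0, np.float64(0.0)], [np.float64(24.5), np.float64(-30.8), np.float64(-1.2)]]
[[0, 0, np.float64(0.0)], [np.float64(24.5), np.float64(-30.8), np.float64(-1.2)]]
[[0, 0, np.float64(0.0)], [np.float64(24.5), np.float64(-30.8), np.float64(-1.2)]]
[[0, 0, np.float64(0.0)], [np.float64(24.5), np.float64(-30.8), np.float64(-1.2)]]
[[0, 0, np.float64(0.0)], [np.float64(24.5), np.float64(-30.8), np.float64(-1.2)]]
[[0, 0, np.float64(0.0)], [np.float64(24.5), np.float64(-30.8), np.float64(-1.2)]]
[[0, 0, np.float64(0.0)], [np.float64(24.5), np.float64(-30.8), np.float64(-1.2)]]
```

View pics/crop2.png

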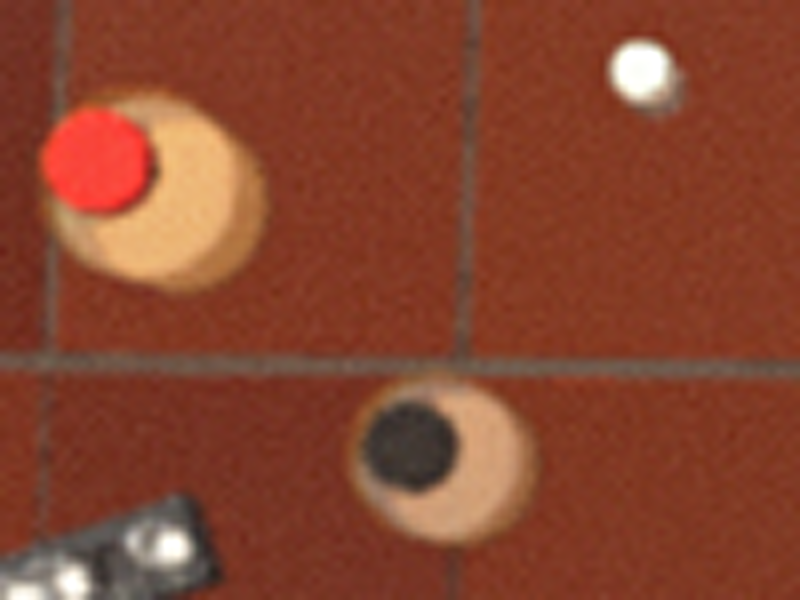

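The crop shows the black cap centred at about (410,445), which is pixel (216.2,280.6) in the full picture. The red bottle and the vial are well clear of it.

```bash
cat >> h.py <<'E'
def plan(x,y,z,psi,n):
    o=arm.get_obs(); p=o["eef_pos"]; s=yaw(); d=(psi-s+180)%360-180; P=np.array([x,y,z])
    print("at",p.round(4),"yaw",round(s%360,1),"turn",round(d,1),"q6",o["qpos"][5].round(2),"endq6",round((np.pi+np.arctan2(y,x)-np.radians(s+d)+np.pi)%(2*np.pi)-np.pi,2))
    rr=round(-np.radians(d)/n,2) if n>1 else round(-np.radians(d),3); cur=p.copy(); a=np.radians(s)
    for k in range(n):
        w=(p+(P-p)*(k+1)/n-cur)*1000
        v=np.round([w[0]*np.cos(a)+w[1]*np.sin(a),w[0]*np.sin(a)-w[1]*np.cos(a),-w[2]])
        cur=cur+np.array([v[0]*np.cos(a)+v[1]*np.sin(a),v[0]*np.sin(a)-v[1]*np.cos(a),-v[2]])/1000; a-=rr
        print("[[0,0,%s],%s,O]"%(rr,v.astype(int).tolist()),end="," if k%5<4 else "\n")
E
python3 - <<'E'
from h import *
c=cam("top"); B=ray(c,(216.2,280.6),.116)[0]; print(B, ray(c,(177.2,244.8),.131)[0])
plan(B[0],B[1],.22,102,20)
E
```

```text
[0.4113059  0.29578925 0.116     ] [0.50567493 0.40153388 0.131     ]
at [ 0.1985 -0.4857  0.1953] yaw 22.2 turn 79.8 q6 1.42 endq6 1.98
[[0,0,-0.07],[25, -32, -1],O],[[0,0,-0.07],[26, -31, -1],O],[[0,0,-0.07],[29, -28, -2],O],[[0,0,-0.07],[31, -26, -1],O],[[0,0,-0.07],[33, -24, -1],O]
[[0,0,-0.07],[34, -22, -1],O],[[0,0,-0.07],[35, -19, -2],O],[[0,0,-0.07],[37, -17, -1],O],[[0,0,-0.07],[38, -14, -1],O],[[0,0,-0.07],[39, -12, -1],O]
[[0,0,-0.07],[40, -8, -2],O],[[0,0,-0.07],[40, -6, -1],O],[[0,0,-0.07],[40, -4, -1],O],[[0,0,-0.07],[41, 0, -1],O],[[0,0,-0.07],[40, 3, -2],O]
[[0,0,-0.07],[40, 5, -1],O],[[0,0,-0.07],[40, 8, -1],O],[[0,0,-0.07],[39, 11, -1],O],[[0,0,-0.07],[38, 14, -2],O],[[0,0,-0.07],[37, 16, -1],O]
```

Call:
move_arm([
  [[0,0,-0.07],[25,-32,-1],1],
  [[0,0,-0.07],[26,-31,-1],1],
  [[0,0,-0.07],[29,-28,-2],1],
  [[0,0,-0.07],[31,-26,-1],1],
  [[0,0,-0.07],[33,-24,-1],1],
])

```text
time: 0.6
eef_pos: [0.2522, -0.289, 0.2015]
eef_rot: [-0.0, 0.932, 0.362, 0.0]
contact_force: [0.0, 0.6, -0.0]
grip_width: 1.002
grip_force: 0.0
```

Call:
move_arm([
  [[0,0,-0.07],[34,-22,-1],1],
  [[0,0,-0.07],[35,-19,-2],1],
  [[0,0,-0.07],[37,-17,-1],1],
  [[0,0,-0.07],[38,-14,-1],1],
  [[0,0,-0.07],[39,-12,-1],1],
])

```text
time: 1.1
eef_pos: [0.3045, -0.0937, 0.2077]
eef_rot: [0.0, 0.855, 0.518, 0.0]
contact_force: [0.5, 0.0, -0.1]
grip_width: 1.002
grip_force: 0.0
```

Call:
move_arm([
  [[0,0,-0.07],[40,-8,-2],1],
  [[0,0,-0.07],[40,-6,-1],1],
  [[0,0,-0.07],[40,-4,-1],1],
  [[0,0,-0.07],[41,0,-1],1],
  [[0,0,-0.07],[40,3,-2],1],
])

```text
time: 1.6
eef_pos: [0.3583, 0.102, 0.2146]
eef_rot: [0.0, 0.751, 0.66, -0.0]
contact_force: [0.4, -0.9, 0.3]
grip_width: 0.999
grip_force: 0.0
```

Call:
move_arm([
  [[0,0,-0.07],[40,5,-1],1],
  [[0,0,-0.07],[40,8,-1],1],
  [[0,0,-0.07],[39,11,-1],1],
  [[0,0,-0.07],[38,14,-2],1],
  [[0,0,-0.07],[37,16,-1],1],
])

```text
time: 2.1
eef_pos: [0.4113, 0.2973, 0.2205]
eef_rot: [-0.0, 0.625, 0.781, -0.0]
contact_force: [2.1, 0.3, 0.7]
grip_width: 0.998
grip_force: 0.0
```

```bash
python3 - <<'E'
from h import *
c=cam("wrist"); im=viewer.camera("wrist"); cv2.imwrite("pics/w1.png",im)
print((-c[1].T@c[2]).round(3),c[1][2].round(2)); print("cap expected",proj(c,[.4113,.2958,.116]))
plan(.4113,.2958,.15,102,3)
E
```

```text
[0.394 0.378 0.398] [ 0.07 -0.31 -0.95]
cap expected [[318.49298621 225.9598198 ]]
at [0.4126 0.3014 0.2199] yaw 103.0 turn -1.0 q6 1.82 endq6 1.98
[[0,0,0.01],[-2, -1, 23],O],[[0,0,0.01],[-1, -1, 24],O],[[0,0,0.01],[-2, -1, 23],O],
```

View pics/w1.png

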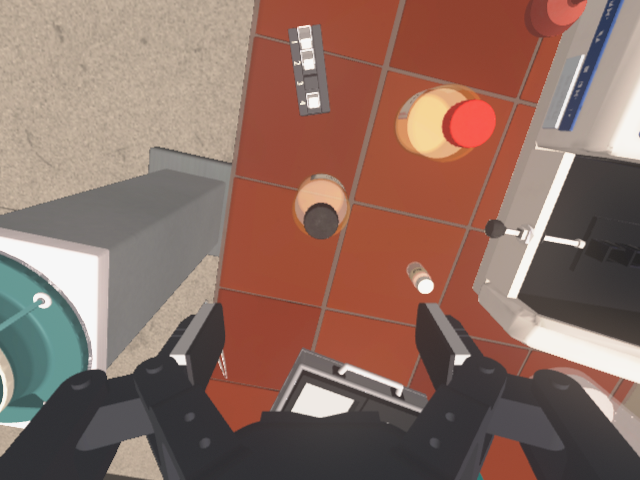

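The wrist view shows the black cap at about (321,222), against (318,226) expected. That agrees to within about 3 mm.

```bash
python3 - <<'E'
from h import *
c=cam("wrist"); im=viewer.camera("wrist"); g=cv2.cvtColor(im,6)
def blob(m,x0,y0):
    n,l,s,ce=cv2.connectedComponentsWithStats(m.astype(np.uint8)); i=1+s[1:,4].argmax(); print(s[i]); return ce[i]+[x0,y0]
b=blob(g[190:250,290:355]<70,290,190); print(b,ray(c,b,.114)[0])
b=blob(g[270:300,405:445]>190,405,270); print("vial",b,ray(c,b,.049)[0])
plan(.4113,.2958,.092,102,4)
E
```

```text
[ 12  18  33  16 127]
[318.74015748 212.51181102] [0.41020252 0.31157619 0.114     ]
[ 10  13  16  15 185]
vial [422.61621622 289.96756757] [0.55108612 0.23288169 0.049     ]
at [0.4119 0.2989 0.2197] yaw 102.7 turn -0.7 q6 1.82 endq6 1.98
[[0,0,0.0],[-1, 0, 32],O],[[0,0,0.0],[0, -1, 32],O],[[0,0,0.0],[-1, 0, 32],O],[[0,0,0.0],[-1, 0, 32],O],
```

```bash
python3 - <<'E'
from h import *
c=cam("wrist"); im=viewer.camera("wrist"); hs=cv2.cvtColor(im,40)
m=((hs[195:255,290:355,2]<90)).astype(np.uint8)
n,l,s,ce=cv2.connectedComponentsWithStats(m); i=1+s[1:,4].argmax(); print(s[i],ce[i]+[290,195])
pts=np.argwhere(l==i)[:,::-1]; h=cv2.convexHull(pts.astype(np.int32)); (u,r)=cv2.minEnclosingCircle(h); u=np.array(u)+[290,195]; print(u,r,ray(c,u,.112)[0], ray(c,[u[0],u[1]],.107)[0])
E
```

```text
[ 13  10  34  21 174] [320.00574713 211.14942529]
[319.5 221. ] 16.978025436401367 [0.41187994 0.30114563 0.112     ] [0.41217882 0.299774   0.107     ]
```

Call:
move_arm([
  [[0,0,0],[0,0,35],1],
  [[0,0,0],[0,0,35],1],
  [[0,0,0],[0,0,35],1],
  [[0,0,0],[0,0,21],1],
  [[0,0,0],[0,0,0],1],
])

```text
time: 2.75
eef_pos: [0.4095, 0.2937, 0.0926]
eef_rot: [-0.001, 0.627, 0.779, -0.002]
contact_force: [0.2, -0.3, -0.4]
grip_width: 0.998
grip_force: 0.0
```

Call:
move_arm([
  [[0,0,0],[0,0,0],-1],
  [[0,0,0],[0,0,0],-1],
  [[0,0,0],[0,0,0],-1],
  [[0,0,0],[0,0,0],-1],
  [[0,0,0],[0,0,0],-1],
], grip_force=50)

```text
time: 3.25
eef_pos: [0.4115, 0.2955, 0.0951]
eef_rot: [0.0, 0.626, 0.78, 0.0]
contact_force: [-0.1, -1.1, 0.3]
grip_width: 0.146
grip_force: 0.0
```

```bash
python3 - <<'E'
from h import *
im=viewer.camera("wrist"); im2=viewer.camera("top"); cv2.imwrite("pics/w2.png",np.hstack([cv2.resize(im,(480,360)),cv2.resize(im2[230:320,170:250],(320,360))]))
o=arm.get_obs(); print(o["grip_width"],o["grip_force"],o["eef_pos"],o["contact_force"])
E
```

```text
0.0011593388272634366 0.0 [0.41143101 0.29548709 0.09486376] [0.51836139 0.105393   1.26895081]
```

View pics/w2.png

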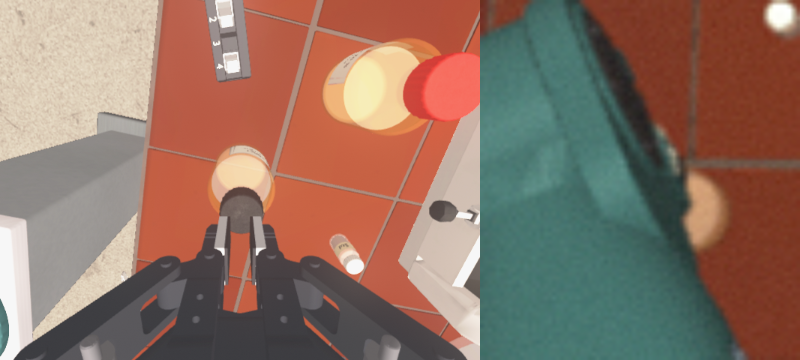

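The fingers shut beside the cap, on the robot side of it. In this half-size view the cap is at (241,207) and the bottle still stands in its place. I'll measure the cap against the gripper.

```bash
python3 - <<'E'
from h import *
c=cam("wrist"); im=viewer.camera("wrist"); hs=cv2.cvtColor(im,40)
print((-c[1].T@c[2]).round(4), c[0].round(0).tolist())
print("tcp px",proj(c,arm.get_obs()["eef_pos"]))
t=cv2.resize(im[220:400,230:430],None,fx=4,fy=3,interpolation=2); cv2.imwrite("pics/w3.png",t)
for z in (.116,.1): print(ray(c,[[321,276],[321,260],[321,290]],z).round(4).tolist())
E
```

```text
[0.3946 0.3761 0.2722] [[336.0, 0.0, 320.0], [0.0, 336.0, 238.0], [0.0, 0.0, 1.0]]
tcp px [[318.19397251 274.98436977]]
[[0.4109, 0.3049, 0.116], [0.409, 0.3135, 0.116], [0.4126, 0.2971, 0.116]]
[[0.4126, 0.2976, 0.1], [0.4105, 0.3071, 0.1], [0.4145, 0.289, 0.1]]
```

View pics/w3.png

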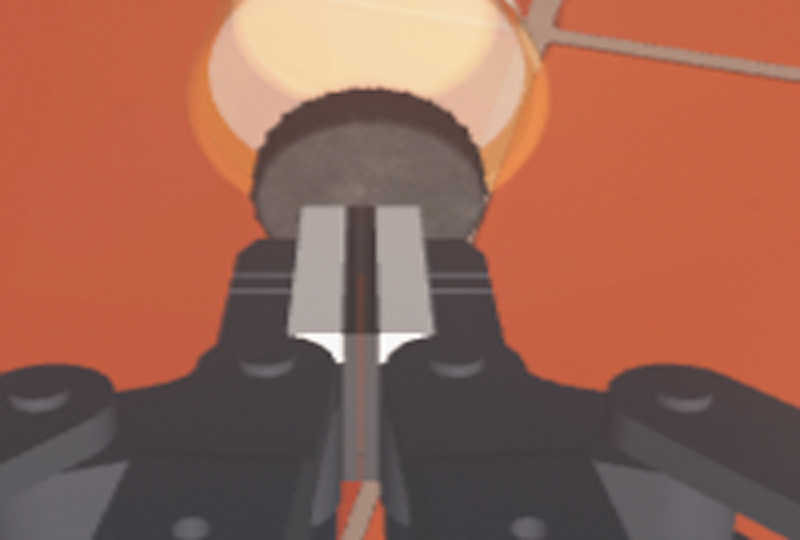

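The crop shows the shut fingertips in front of the cap (tips at pixel row 288, cap face top at row 260), so they look to be above it. I'll check the tip height with the scene camera.

```bash
python3 - <<'E'
from h import *
c=cam("scene"); im=viewer.camera("scene"); o=arm.get_obs()["eef_pos"]
ps=[proj(c,o)[0],proj(c,o+[0,0,.04])[0],proj(c,[.412,.298,0])[0],proj(c,[.412,.298,.116])[0]]; print(o,np.round(ps))
x,y=(ps[0]-[60,60]).astype(int); x=max(x,0);y=max(y,0)
cr=cv2.resize(im[y:y+120,x:x+140],None,fx=5,fy=5,interpolation=2)
for p,col in zip(ps,((0,0,255),(0,255,255),(255,0,0),(0,255,0))): cv2.circle(cr,tuple(int(v) for v in (p-[x,y])*5),5,col,1)
cv2.imwrite("pics/s3.png",cr)
E
```

```text
[0.41136157 0.29544955 0.09473339] [[212. 202.]
 [211. 189.]
 [213. 232.]
 [211. 195.]]
```

View pics/s3.png

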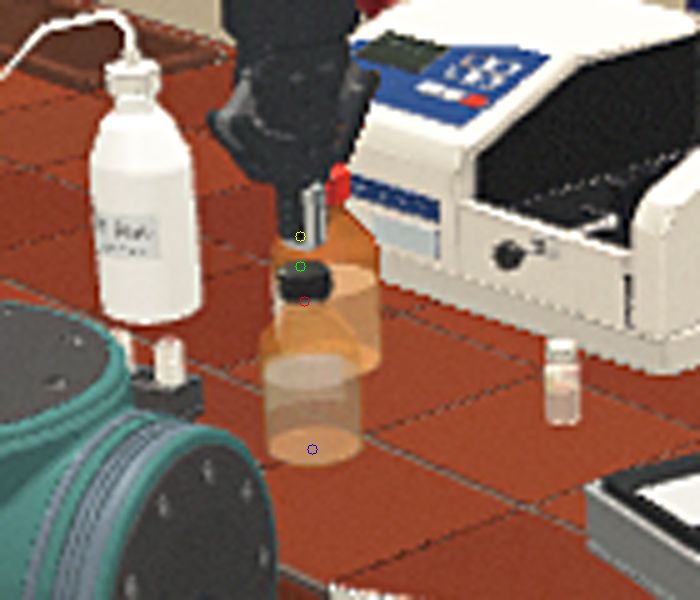

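The scene view shows the fingertips well above the red mark of the reported TCP, close to the yellow mark 40 mm higher. The real tips are therefore about 37 mm behind the reported TCP, so I'll go down by that much more everywhere.

Call:
move_arm([
  [[0,0,0],[3,0,0],1],
  [[0,0,0],[0,0,0],1],
  [[0,0,0],[0,0,0],1],
  [[0,0,0],[0,0,0],1],
  [[0,0,0],[0,0,0],1],
])

```text
time: 3.95
eef_pos: [0.4107, 0.2983, 0.0947]
eef_rot: [0.0, 0.626, 0.78, 0.0]
contact_force: [-0.7, -0.9, 1.1]
grip_width: 0.851
grip_force: 0.0
```

Call:
move_arm([
  [[0,0,0],[0,0,8],1],
  [[0,0,0],[0,0,8],1],
  [[0,0,0],[0,0,8],1],
  [[0,0,0],[0,0,7],1],
  [[0,0,0],[0,0,0],1],
])

```text
time: 4.45
eef_pos: [0.4101, 0.298, 0.0625]
eef_rot: [-0.0, 0.626, 0.78, -0.001]
contact_force: [0.5, -0.5, -0.2]
grip_width: 1.001
grip_force: 0.0
```

Call:
move_arm([
  [[0,0,0],[0,0,0],-1],
  [[0,0,0],[0,0,0],-1],
  [[0,0,0],[0,0,0],-1],
  [[0,0,0],[0,0,0],-1],
  [[0,0,0],[0,0,0],-1],
])

```text
time: 4.95
eef_pos: [0.4111, 0.2986, 0.0641]
eef_rot: [0.0, 0.626, 0.78, 0.001]
contact_force: [0.6, -0.1, 4.1]
grip_width: 0.352
grip_force: 49.4
```

Call:
move_arm([
  [[0,0,0],[0,0,-10],-1],
  [[0,0,0],[0,0,-20],-1],
  [[0,0,0],[0,0,-25],-1],
  [[0,0,0],[0,0,-25],-1],
  [[0,0,0],[0,0,-5],-1],
])

```text
time: 5.45
eef_pos: [0.4116, 0.2989, 0.1515]
eef_rot: [0.001, 0.626, 0.78, 0.002]
contact_force: [0.0, -0.3, -1.6]
grip_width: 0.348
grip_force: 50.0
```

```bash
python3 - <<'E'
from h import *
o=arm.get_obs(); print(o["grip_width"],o["grip_force"],o["contact_force"])
plan(.445,.05,.150,102.5,10)
E
```

```text
0.34776859510476194 49.95447635650635 [ 1.52226728e-03 -3.43260876e-01 -1.57065522e+00]
at [0.4116 0.2989 0.1515] yaw 102.4 turn 0.1 q6 1.82 endq6 1.46
[[0,0,-0.0],[-25, -2, 0],O],[[0,0,-0.0],[-25, -2, 0],O],[[0,0,-0.0],[-25, -2, 0],O],[[0,0,-0.0],[-25, -2, 1],O],[[0,0,-0.0],[-25, -2, 0],O]
[[0,0,-0.0],[-25, -3, 0],O],[[0,0,-0.0],[-25, -2, 0],O],[[0,0,-0.0],[-25, -2, 0],O],[[0,0,-0.0],[-25, -2, 0],O],[[0,0,-0.0],[-25, -2, 0],O]
```

Call:
move_arm([
  [[0,0,0],[-12,-1,0],-1],
  [[0,0,0],[-25,-2,0],-1],
  [[0,0,0],[-25,-2,0],-1],
  [[0,0,0],[-25,-2,0],-1],
  [[0,0,0],[-25,-2,0],-1],
])

```text
time: 5.95
eef_pos: [0.4252, 0.1853, 0.1475]
eef_rot: [-0.001, 0.626, 0.78, -0.001]
contact_force: [0.6, 0.4, -1.9]
grip_width: 0.344
grip_force: 49.9
```

Call:
move_arm([
  [[0,0,0],[-25,-2,0],-1],
  [[0,0,0],[-25,-2,0],-1],
  [[0,0,0],[-25,-2,0],-1],
  [[0,0,0],[-15,-1,0],-1],
  [[0,0,0],[0,0,0],-1],
])

```text
time: 6.45
eef_pos: [0.438, 0.0957, 0.1477]
eef_rot: [-0.001, 0.627, 0.779, -0.001]
contact_force: [0.5, 1.3, -1.7]
grip_width: 0.346
grip_force: 49.9
```

```bash
python3 - <<'E'
from h import *
c=cam("wrist"); im=viewer.camera("wrist"); cv2.imwrite("pics/w4.png",im)
for n,p in dict(timer=(.4754,.0206,.037),bottle=(.4562,-.0725,.015),beaker=(.5492,-.0917,.025),vial=(.5685,.0013,.023)).items(): print(n,proj(c,p)[0].round(1))
plan(.4562,-.0725,.150,102.5,5)
E
```

```text
timer [340.4 303.3]
bottle [303.  362.4]
beaker [380.5 397. ]
vial [422.  329.5]
at [0.4379 0.0967 0.1478] yaw 102.3 turn 0.2 q6 1.39 endq6 1.2
[[0,0,-0.0],[-34, -4, 0],O],[[0,0,-0.0],[-34, -3, -1],O],[[0,0,-0.0],[-34, -4, 0],O],[[0,0,-0.0],[-33, -4, -1],O],[[0,0,-0.0],[-34, -3, 0],O]
```

View pics/w4.png

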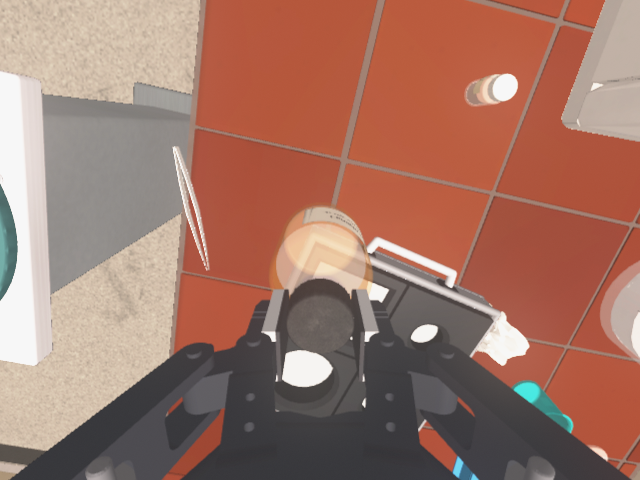

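The wrist view shows the bottle upright in the grip, with its cap at (320,318). The pocket floors are the bottle's at (306,368) and the vial's at (425,333), close to where I predicted.

```bash
python3 - <<'E'
from h import *
c=cam("wrist"); im=cv2.imread("pics/w4.png"); g=cv2.cvtColor(im,6)
def blob(x0,y0,x1,y1,z):
    n,l,s,ce=cv2.connectedComponentsWithStats((g[y0:y1,x0:x1]>190).astype(np.uint8)); i=1+s[1:,4].argmax()
    p=np.argwhere(l==i)[:,::-1]+[x0,y0]; P=ray(c,p,z)[:,:2]; h=cv2.convexHull((P*1000).astype(np.float32)); print(s[i]+[x0,y0,0,0,0],cv2.minAreaRect(h),cv2.minEnclosingCircle(h))
blob(270,345,340,395,.015); blob(405,318,445,350,.023)
b=ray(c,(502,87),.049); print(b)
E
```

```text
[ 282  350   51   37 1423] ((462.840576171875, -79.8538818359375), (54.06351089477539, 49.066864013671875), 3.187251091003418) ((460.5225524902344, -79.84320831298828), 30.005685806274414)
[411 325  27  17 340] ((571.7450561523438, -1.3949832916259766), (26.27171516418457, 19.575359344482422), 12.460417747497559) ((571.4940795898438, -0.8767747282981873), 14.406670570373535)
[[0.54913896 0.23321804 0.049     ]]
```

Call:
move_arm([
  [[0,0,0],[-20,-2,0],-1],
  [[0,0,0],[-34,-4,0],-1],
  [[0,0,0],[-34,-4,0],-1],
  [[0,0,0],[-34,-4,0],-1],
  [[0,0,0],[-30,-3,0],-1],
])

```text
time: 7.0
eef_pos: [0.4543, -0.0552, 0.1482]
eef_rot: [-0.0, 0.626, 0.78, -0.0]
contact_force: [0.5, 0.0, -1.3]
grip_width: 0.347
grip_force: 49.9
```

Call:
move_arm([
  [[0,0,0],[-17,-1,0],-1],
  [[0,0,0],[0,0,0],-1],
  [[0,0,0],[0,0,0],-1],
])

```text
time: 7.3
eef_pos: [0.457, -0.0707, 0.1482]
eef_rot: [-0.001, 0.626, 0.779, -0.0]
contact_force: [0.1, 0.1, -2.2]
grip_width: 0.345
grip_force: 49.9
```

```bash
python3 - <<'E'
from h import *
plan(.4562,-.0725,.084,102.5,4)
E
```

```text
at [ 0.457  -0.0707  0.1482] yaw 102.4 turn 0.1 q6 1.02 endq6 1.2
[[0,0,-0.0],[0, 0, 16],O],[[0,0,-0.0],[-1, -1, 16],O],[[0,0,-0.0],[0, 0, 16],O],[[0,0,-0.0],[-1, 0, 16],O],
```

Call:
move_arm([
  [[0,0,0],[-1,0,14],-1],
  [[0,0,0],[0,0,14],-1],
  [[0,0,0],[0,0,13],-1],
  [[0,0,0],[0,0,12],-1],
  [[0,0,0],[0,0,8],-1],
])

```text
time: 7.8
eef_pos: [0.457, -0.0709, 0.0868]
eef_rot: [-0.001, 0.626, 0.78, -0.0]
contact_force: [-0.2, 0.1, -1.1]
grip_width: 0.341
grip_force: 49.9
```

Call:
move_arm([
  [[0,0,0],[0,0,3],-1],
  [[0,0,0],[0,0,2],-1],
  [[0,0,0],[0,0,2],-1],
  [[0,0,0],[0,0,0],-1],
])

```text
time: 8.2
eef_pos: [0.4577, -0.0722, 0.0808]
eef_rot: [0.0, 0.626, 0.78, 0.0]
contact_force: [1.3, 0.4, -1.7]
grip_width: 0.345
grip_force: 49.9
```

Call:
move_arm([
  [[0,0,0],[0,0,2],-1],
  [[0,0,0],[0,0,0],-1],
  [[0,0,0],[0,0,1],-1],
  [[0,0,0],[0,0,0],-1],
])

```text
time: 8.6
eef_pos: [0.4587, -0.0725, 0.079]
eef_rot: [0.001, 0.626, 0.78, 0.001]
contact_force: [-1.8, 2.7, 17.6]
grip_width: 0.347
grip_force: 51.8
```

Call:
move_arm([
  [[0,0,0],[0,0,0],0.2],
  [[0,0,0],[0,0,0],0.2],
  [[0,0,0],[0,0,0],0.4],
  [[0,0,0],[0,0,0],0.4],
  [[0,0,0],[0,0,-10],0.4],
], grip_force=20)

```text
time: 9.1
eef_pos: [0.4569, -0.072, 0.0872]
eef_rot: [-0.001, 0.626, 0.78, -0.0]
contact_force: [-0.0, 0.1, 0.7]
grip_width: 0.705
grip_force: 0.0
```

Call:
move_arm([
  [[0,0,0],[0,0,-25],0.4],
  [[0,0,0],[0,0,-35],0.4],
  [[0,0,0],[0,0,-35],0.4],
  [[0,0,0],[0,0,-10],0.4],
])

```text
time: 9.5
eef_pos: [0.4588, -0.0726, 0.1964]
eef_rot: [0.002, 0.626, 0.78, 0.001]
contact_force: [0.8, -0.9, 0.4]
grip_width: 0.701
grip_force: 0.0
```

```bash
python3 - <<'E'
from h import *
c=cam("top"); print("base",ray(c,(408,236),0)[0],"rim",ray(c,(409.5,232.5),.053)[0])
plan(.55,-.17,.19,102.5,5)
E
```

```text
base [ 0.5544336  -0.23960759  0.        ] rim [ 0.55676857 -0.23621265  0.053     ]
at [ 0.4588 -0.0726  0.1964] yaw 102.4 turn 0.1 q6 1.02 endq6 1.05
[[0,0,-0.0],[-23, 14, 1],O],[[0,0,-0.0],[-23, 13, 2],O],[[0,0,-0.0],[-23, 14, 1],O],[[0,0,-0.0],[-23, 13, 1],O],[[0,0,-0.0],[-23, 14, 1],O]
```

Call:
move_arm([
  [[0,0,0],[-23,14,0],0.6],
  [[0,0,0],[-23,14,0],0.6],
  [[0,0,0],[-23,14,0],0.6],
  [[0,0,0],[-23,14,0],0.6],
  [[0,0,0],[-23,14,0],0.6],
])

```text
time: 10.0
eef_pos: [0.5512, -0.1702, 0.1927]
eef_rot: [-0.0, 0.626, 0.78, -0.0]
contact_force: [-0.1, -0.1, 0.7]
grip_width: 0.799
grip_force: 0.0
```

Call:
move_arm([
  [[0,0,0],[0,0,0],0.6],
  [[0,0,0],[0,0,0],0.6],
])

```text
time: 10.2
eef_pos: [0.5505, -0.1695, 0.1923]
eef_rot: [-0.001, 0.627, 0.779, -0.0]
contact_force: [-0.9, -0.1, -1.1]
grip_width: 0.797
grip_force: 0.0
```

```bash
python3 - <<'E'
from h import *
c=cam("wrist"); im=viewer.camera("wrist"); cv2.imwrite("pics/w5.png",im)
print(arm.get_obs()["eef_pos"],proj(c,[.556,-.238,.053]),proj(c,[.555,-.239,0]))
E
```

```text
[ 0.55021062 -0.16909144  0.19257777] [[310.10100794 278.15412517]] [[310.3961402  259.46853977]]
```

View pics/w5.png

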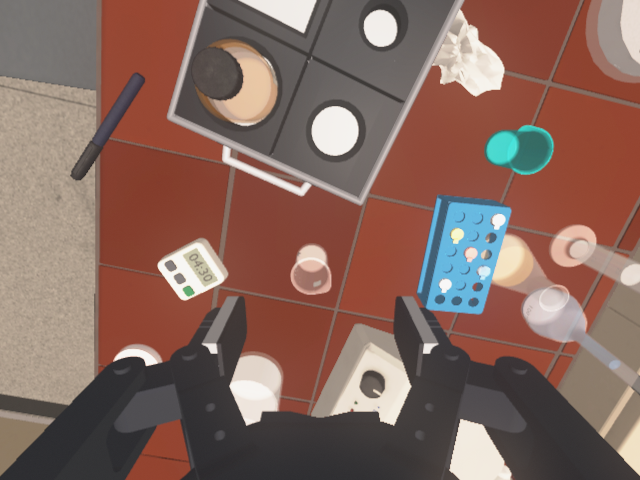

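The wrist view shows the bottle seated in its pocket and the small beaker's rim at about (311,277), as predicted. I need to find the spout, so I'll zoom in.

```bash
python3 - <<'E'
from h import *
c=cam("wrist"); im=viewer.camera("wrist"); g=cv2.cvtColor(im,6)
cv2.imwrite("pics/w6.png",cv2.resize(im[235:305,280:345],None,fx=8,fy=8,interpolation=2))
def blob(x0,y0,x1,y1,z):
    n,l,s,ce=cv2.connectedComponentsWithStats((g[y0:y1,x0:x1]>190).astype(np.uint8)); i=1+s[1:,4].argmax()
    p=np.argwhere(l==i)[:,::-1]+[x0,y0]; h=cv2.convexHull((ray(c,p,z)[:,:2]*1000).astype(np.float32)); print(cv2.minAreaRect(h),cv2.minEnclosingCircle(h))
blob(305,100,365,165,.025); blob(355,5,405,50,.023); blob(155,235,232,305,.016)
E
```

```text
((548.4995727539062, -91.18521118164062), (44.31007766723633, 44.82455825805664), 12.482462882995605) ((548.2880859375, -91.10939025878906), 22.96542739868164)
((568.344482421875, 3.627145767211914), (28.946847915649414, 27.906856536865234), 14.880090713500977) ((568.3555908203125, 3.1088879108428955), 15.72259521484375)
((423.74664306640625, -275.8885498046875), (65.46175384521484, 55.50541687011719), 40.19282913208008) ((423.87091064453125, -276.9436950683594), 39.10551452636719)
```

View pics/w6.png

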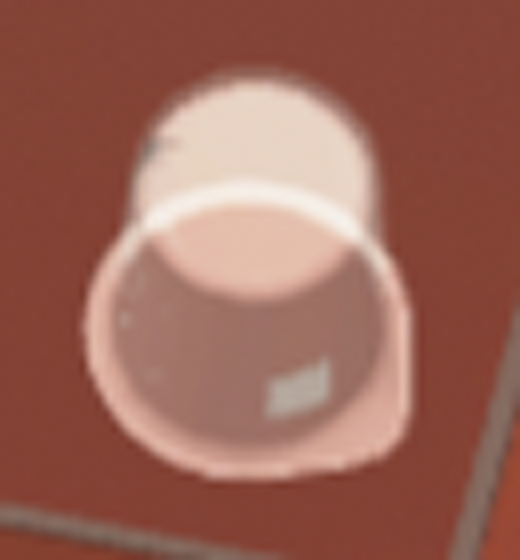

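```bash
python3 - <<'E'
from h import *
c=cam("wrist"); r=ray(c,[[310.6,276.3],[330.4,291],[310.6-20,276.3],[310.6,276.3-18]],.053); print(r.round(4)); d=r[1]-r[0]; print(np.degrees(np.arctan2(d[1],d[0])),np.linalg.norm(d))
print("foot",ray(c,(280+255/8,235+190/8),0))
a=np.degrees(np.arctan2(d[1],d[0]))
plan(.556,-.237,.12,a+180,8)
E
```

```text
[[ 0.5559 -0.2355  0.053 ]
 [ 0.5798 -0.2476  0.053 ]
 [ 0.5357 -0.24    0.053 ]
 [ 0.5517 -0.2158  0.053 ]]
-26.85108202998627 0.02677190830717684
foot [[ 0.55638434 -0.23736853  0.        ]]
at [ 0.5502 -0.1689  0.1928] yaw 102.4 turn 50.7 q6 0.91 endq6 0.07
[[0,0,-0.11],[-8, -1, 9],O],[[0,0,-0.11],[-9, -2, 9],O],[[0,0,-0.11],[-8, -3, 9],O],[[0,0,-0.11],[-7, -4, 9],O],[[0,0,-0.11],[-8, -5, 10],O]
[[0,0,-0.11],[-6, -5, 9],O],[[0,0,-0.11],[-6, -6, 9],O],[[0,0,-0.11],[-6, -7, 9],O],
```

Call:
move_arm([
  [[0,0,-0.11],[-8,-1,9],0.6],
  [[0,0,-0.11],[-9,-2,9],0.6],
  [[0,0,-0.11],[-8,-3,9],0.6],
  [[0,0,-0.11],[-7,-4,9],0.6],
  [[0,0,-0.11],[-8,-5,10],0.6],
])

```text
time: 10.8
eef_pos: [0.5538, -0.2121, 0.1469]
eef_rot: [0.0, 0.389, 0.921, -0.0]
contact_force: [-0.3, -0.5, -0.3]
grip_width: 0.798
grip_force: 0.0
```

Call:
move_arm([
  [[0,0,-0.11],[-6,-5,9],0.6],
  [[0,0,-0.11],[-6,-6,9],0.6],
  [[0,0,-0.11],[-6,-7,9],0.6],
  [[0,0,0],[0,0,20],0.6],
  [[0,0,0],[0,0,20],0.6],
])

```text
time: 11.3
eef_pos: [0.5566, -0.2376, 0.0797]
eef_rot: [0.0, 0.234, 0.972, -0.0]
contact_force: [0.3, 0.3, -0.6]
grip_width: 0.799
grip_force: 0.0
```

Call:
move_arm([
  [[0,0,0],[0,0,0],0.6],
  [[0,0,0],[0,0,0],0.6],
])

```text
time: 11.5
eef_pos: [0.5565, -0.2375, 0.0804]
eef_rot: [-0.0, 0.234, 0.972, 0.0]
contact_force: [-0.3, -1.6, 0.1]
grip_width: 0.8
grip_force: 0.0
```

```bash
python3 - <<'E'
from h import *
im=viewer.camera("wrist"); cv2.imwrite("pics/w7.png",im[200:,100:540])
plan(.556,-.2365,-.004,153.2,4)
E
```

```text
at [ 0.557  -0.2378  0.0809] yaw 152.9 turn 0.3 q6 -0.06 endq6 0.07
[[0,0,-0.0],[0, 0, 21],O],[[0,0,-0.0],[1, 0, 21],O],[[0,0,-0.0],[0, 1, 22],O],[[0,0,-0.0],[0, 0, 21],O],
```

View pics/w7.png

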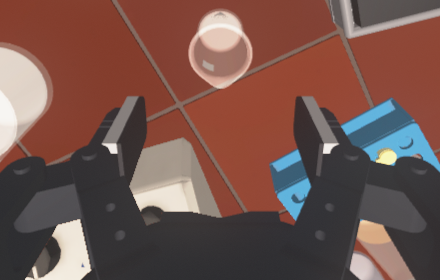

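The wrist view shows the beaker centred between the fingers with its spout along the tool's x axis. The big beaker, balance and blue rack are clear of the fingers.

Call:
move_arm([
  [[0,0,0],[0,1,22],0.6],
  [[0,0,0],[0,0,22],0.6],
  [[0,0,0],[0,0,22],0.6],
  [[0,0,0],[0,0,14],0.6],
  [[0,0,0],[0,0,5],0.6],
])

```text
time: 12.05
eef_pos: [0.5572, -0.2369, -0.0054]
eef_rot: [-0.0, 0.235, 0.972, 0.0]
contact_force: [0.2, -0.2, 0.6]
grip_width: 0.804
grip_force: 0.0
```

Call:
move_arm([
  [[0,0,0],[0,0,0],0.2],
  [[0,0,0],[0,0,0],0.0],
  [[0,0,0],[0,0,0],-0.2],
  [[0,0,0],[0,0,0],-0.4],
  [[0,0,0],[0,0,0],-0.6],
], grip_force=20)

```text
time: 12.55
eef_pos: [0.558, -0.2376, -0.0039]
eef_rot: [0.001, 0.235, 0.972, -0.0]
contact_force: [-0.8, -0.2, 6.1]
grip_width: 0.465
grip_force: 19.5
```

Call:
move_arm([
  [[0,0,0],[0,0,-8],-0.6],
  [[0,0,0],[0,0,-18],-0.6],
  [[0,0,0],[0,0,-22],-0.6],
  [[0,0,0],[0,0,-22],-0.6],
  [[0,0,0],[0,0,-10],-0.6],
])

```text
time: 13.05
eef_pos: [0.5581, -0.2376, 0.0774]
eef_rot: [0.001, 0.235, 0.972, -0.0]
contact_force: [1.1, 0.5, -0.8]
grip_width: 0.466
grip_force: 20.2
```

```bash
python3 - <<'E'
from h import *
o=arm.get_obs(); print(o["grip_width"],o["grip_force"])
im=viewer.camera("wrist"); cv2.imwrite("pics/w8.png",im[200:,100:540])
plan(.5500,-.092,.076,153.2,7)
E
```

```text
0.46559661149651094 20.23924024833832
at [ 0.5584 -0.2377  0.0779] yaw 152.9 turn 0.3 q6 -0.06 endq6 0.3
[[0,0,-0.0],[11, 18, 0],O],[[0,0,-0.0],[10, 18, 1],O],[[0,0,-0.0],[11, 18, 0],O],[[0,0,-0.0],[10, 18, 0],O],[[0,0,-0.0],[11, 18, 0],O]
[[0,0,-0.0],[10, 18, 1],O],[[0,0,-0.0],[11, 18, 0],O],
```

Call:
move_arm([
  [[0,0,0],[8,14,0],-0.6],
  [[0,0,0],[11,19,0],-0.6],
  [[0,0,0],[12,20,0],-0.6],
  [[0,0,0],[12,20,0],-0.6],
  [[0,0,0],[12,20,0],-0.6],
])

```text
time: 13.6
eef_pos: [0.5497, -0.1273, 0.0736]
eef_rot: [-0.001, 0.235, 0.972, 0.0]
contact_force: [0.2, -0.3, 0.4]
grip_width: 0.465
grip_force: 20.2
```

Call:
move_arm([
  [[0,0,0],[11,19,0],-0.6],
  [[0,0,0],[8,14,0],-0.6],
  [[0,0,0],[0,0,0],-0.6],
  [[0,0,0],[0,0,0],-0.6],
  [[0,0,0],[0,0,0],-0.6],
])

```text
time: 14.1
eef_pos: [0.5489, -0.0918, 0.0745]
eef_rot: [-0.0, 0.235, 0.972, -0.0]
contact_force: [0.4, -0.1, -0.4]
grip_width: 0.464
grip_force: 20.3
```

```bash
python3 - <<'E'
from h import *
plan(.5500,-.092,.022,153.2,1)
E
```

```text
at [ 0.5489 -0.0918  0.0745] yaw 152.8 turn 0.4 q6 0.16 endq6 0.3
[[0,0,-0.007],[-1, 0, 52],O],
```

Call:
move_arm([
  [[0,0,0],[-1,0,14],-0.6],
  [[0,0,0],[0,0,14],-0.6],
  [[0,0,0],[0,0,12],-0.6],
  [[0,0,0],[0,0,7],-0.6],
  [[0,0,0],[0,0,2],-0.6],
])

```text
time: 14.6
eef_pos: [0.5494, -0.0919, 0.0249]
eef_rot: [-0.001, 0.235, 0.972, 0.0]
contact_force: [0.5, -0.5, -0.3]
grip_width: 0.468
grip_force: 20.3
```

Call:
move_arm([
  [[0,0,0],[0,0,2],-0.6],
  [[0,0,0],[0,0,0],-0.6],
  [[0,0,0],[0,0,2],-0.6],
  [[0,0,0],[0,0,0],-0.6],
])

```text
time: 15.0
eef_pos: [0.5498, -0.0917, 0.0218]
eef_rot: [0.0, 0.235, 0.972, -0.0]
contact_force: [0.4, -0.6, 0.3]
grip_width: 0.465
grip_force: 20.3
```

Call:
move_arm([
  [[0,0,0],[0,0,1],-0.6],
  [[0,0,0],[0,0,0],-0.6],
  [[0,0,0],[0,0,0],-0.6],
])

```text
time: 15.3
eef_pos: [0.5501, -0.0918, 0.0211]
eef_rot: [0.0, 0.235, 0.972, -0.0]
contact_force: [-0.9, -1.1, 5.6]
grip_width: 0.467
grip_force: 20.5
```

Call:
move_arm([
  [[0,0,0],[0,0,0],-0.1],
  [[0,0,0],[0,0,0],0.1],
  [[0,0,0],[0,0,0],0.3],
  [[0,0,0],[0,0,0],0.3],
  [[0,0,0],[0,0,-10],0.3],
])

```text
time: 15.8
eef_pos: [0.5489, -0.0914, 0.03]
eef_rot: [-0.001, 0.235, 0.972, 0.0]
contact_force: [0.6, 0.8, 0.2]
grip_width: 0.651
grip_force: 0.0
```

Call:
move_arm([
  [[0,0,0],[0,0,-25],0.3],
  [[0,0,0],[0,0,-30],0.3],
  [[0,0,0],[0,0,-30],0.3],
  [[0,0,0],[0,0,-10],0.3],
])

```text
time: 16.2
eef_pos: [0.5509, -0.092, 0.1291]
eef_rot: [0.002, 0.235, 0.972, -0.0]
contact_force: [0.1, -0.9, -0.5]
grip_width: 0.653
grip_force: 0.0
```

```bash
python3 - <<'E'
from h import *
c=cam("wrist"); im=viewer.camera("wrist"); cv2.imwrite("pics/w9.png",im)
plan(.5505,.232,.10,180,10)
E
```

```text
at [ 0.5511 -0.0921  0.1291] yaw 152.9 turn 27.1 q6 0.16 endq6 0.4
[[0,0,-0.05],[15, 29, 3],O],[[0,0,-0.05],[13, 29, 3],O],[[0,0,-0.05],[12, 30, 3],O],[[0,0,-0.05],[10, 31, 3],O],[[0,0,-0.05],[9, 31, 3],O]
[[0,0,-0.05],[7, 32, 2],O],[[0,0,-0.05],[6, 32, 3],O],[[0,0,-0.05],[4, 32, 3],O],[[0,0,-0.05],[3, 32, 3],O],[[0,0,-0.05],[0, 33, 3],O]
```

View pics/w9.png

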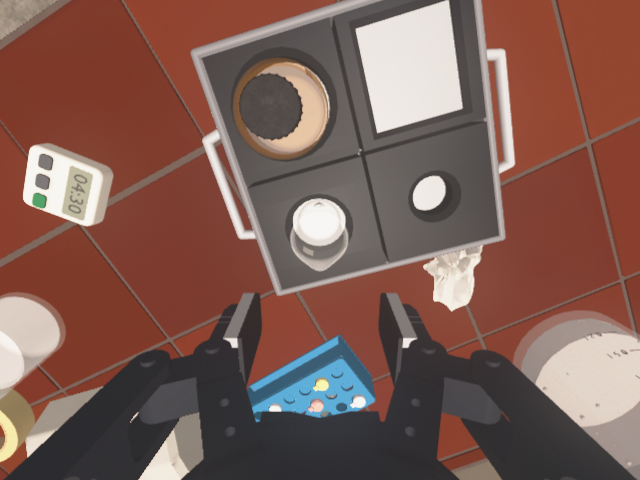

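The wrist view shows the beaker upright in its pocket at (319,225) and the bottle seated at (280,108). The vial comes next.

Call:
move_arm([
  [[0,0,-0.05],[15,29,3],0.3],
  [[0,0,-0.05],[13,29,3],0.3],
  [[0,0,-0.05],[12,30,3],0.3],
  [[0,0,-0.05],[10,31,3],0.3],
  [[0,0,-0.05],[9,31,3],0.3],
])

```text
time: 16.75
eef_pos: [0.549, 0.0712, 0.1098]
eef_rot: [-0.001, 0.111, 0.994, -0.0]
contact_force: [0.0, 0.7, -0.1]
grip_width: 0.651
grip_force: 0.0
```

Call:
move_arm([
  [[0,0,-0.05],[7,32,2],0.3],
  [[0,0,-0.05],[6,32,3],0.3],
  [[0,0,-0.05],[4,32,3],0.3],
  [[0,0,-0.05],[3,32,3],0.3],
  [[0,0,-0.02],[0,33,3],0.3],
])

```text
time: 17.25
eef_pos: [0.5489, 0.2338, 0.0957]
eef_rot: [-0.001, 0.001, 1.0, -0.0]
contact_force: [0.8, -0.2, 0.2]
grip_width: 0.651
grip_force: 0.0
```

Call:
move_arm([
  [[0,0,0],[0,0,0],0.3],
  [[0,0,0],[0,0,0],0.3],
  [[0,0,0],[0,0,0],0.3],
])

```text
time: 17.55
eef_pos: [0.5495, 0.2318, 0.0963]
eef_rot: [-0.0, 0.002, 1.0, -0.0]
contact_force: [0.3, -0.4, -0.2]
grip_width: 0.65
grip_force: 0.0
```

```bash
python3 - <<'E'
from h import *
c=cam("wrist"); im=viewer.camera("wrist"); g=cv2.cvtColor(im,6); hs=cv2.cvtColor(im,40)
u,v=proj(c,[.5505,.232,.05])[0].astype(int); print(u,v)
m=((hs[...,1]<60)&(g>150))[v-35:v+35,u-35:u+35].astype(np.uint8)
n,l,s,ce=cv2.connectedComponentsWithStats(m)
for i in range(1,n):
    if s[i,4]>60: p=np.argwhere(l==i)[:,::-1]+[u-35,v-35]; print(s[i],ce[i]+[u-35,v-35],ray(c,ce[i]+[u-35,v-35],.05)[0].round(4),cv2.minEnclosingCircle((ray(c,p,.05)[:,:2]*1000).astype(np.float32)))
plan(.5505,.232,-.012,180,1)
E
```

```text
319 247
[ 23  18  27  31 632] [320.125      245.40822785] [0.5488 0.2326 0.05  ] ((548.6612548828125, 232.7454833984375), 11.421284675598145)
at [0.5495 0.2317 0.0965] yaw 179.7 turn 0.3 q6 0.27 endq6 0.4
[[0,0,-0.005],[-1, 0, 108],O],
```

Call:
move_arm([
  [[0,0,0],[0,1,25],0.3],
  [[0,0,0],[0,0,28],0.3],
  [[0,0,0],[0,0,28],0.3],
  [[0,0,0],[0,0,20],0.3],
  [[0,0,0],[0,0,7],0.3],
])

```text
time: 18.1
eef_pos: [0.5486, 0.2323, -0.013]
eef_rot: [-0.001, 0.003, 1.0, -0.0]
contact_force: [0.6, -0.2, 0.2]
grip_width: 0.648
grip_force: 0.0
```

Call:
move_arm([
  [[0,0,0],[0,0,0],0.1],
  [[0,0,0],[0,0,0],-0.1],
  [[0,0,0],[0,0,0],-0.3],
  [[0,0,0],[0,0,0],-0.5],
  [[0,0,0],[0,0,0],-0.8],
], grip_force=25)

```text
time: 18.6
eef_pos: [0.5503, 0.2336, -0.0105]
eef_rot: [0.001, 0.002, 1.0, 0.0]
contact_force: [-0.5, -1.0, 6.1]
grip_width: 0.235
grip_force: 24.2
```

Call:
move_arm([
  [[0,0,0],[0,0,0],-0.9],
  [[0,0,0],[0,0,0],-0.9],
])

```text
time: 18.8
eef_pos: [0.5503, 0.2336, -0.0105]
eef_rot: [0.001, 0.002, 1.0, 0.0]
contact_force: [-0.8, -2.0, 6.6]
grip_width: 0.235
grip_force: 24.2
```

Call:
move_arm([
  [[0,0,0],[0,0,-8],-0.9],
  [[0,0,0],[0,0,-20],-0.9],
  [[0,0,0],[0,0,-25],-0.9],
  [[0,0,0],[0,0,-25],-0.9],
  [[0,0,0],[0,0,-10],-0.9],
])

```text
time: 19.3
eef_pos: [0.5506, 0.2339, 0.0793]
eef_rot: [0.001, 0.002, 1.0, 0.0]
contact_force: [1.1, -0.6, -0.0]
grip_width: 0.239
grip_force: 24.5
```

```bash
python3 - <<'E'
from h import *
o=arm.get_obs(); print(o["grip_width"],o["grip_force"])
plan(.5693,.0025,.076,180,9)
E
```

```text
0.23884136366671566 24.45876340731047
at [0.5506 0.2339 0.0793] yaw 179.8 turn 0.2 q6 0.27 endq6 0.0
[[0,0,-0.0],[-2, -26, 0],O],[[0,0,-0.0],[-2, -25, 1],O],[[0,0,-0.0],[-3, -26, 0],O],[[0,0,-0.0],[-2, -26, 0],O],[[0,0,-0.0],[-2, -26, 1],O]
[[0,0,-0.0],[-2, -25, 0],O],[[0,0,-0.0],[-2, -26, 1],O],[[0,0,-0.0],[-2, -26, 0],O],[[0,0,-0.0],[-3, -25, 0],O],
```

Call:
move_arm([
  [[0,0,0],[-1,-15,0],-0.9],
  [[0,0,0],[-2,-26,0],-0.9],
  [[0,0,0],[-3,-29,0],-0.9],
  [[0,0,0],[-3,-29,0],-0.9],
  [[0,0,0],[-3,-29,0],-0.9],
])

```text
time: 19.8
eef_pos: [0.5604, 0.1037, 0.0755]
eef_rot: [-0.001, 0.002, 1.0, -0.0]
contact_force: [0.1, -0.4, -0.5]
grip_width: 0.236
grip_force: 24.5
```

Call:
move_arm([
  [[0,0,0],[-3,-29,0],-0.9],
  [[0,0,0],[-2,-29,0],-0.9],
  [[0,0,0],[-2,-29,0],-0.9],
  [[0,0,0],[-1,-16,0],-0.9],
  [[0,0,0],[0,0,0],-0.9],
])

```text
time: 20.3
eef_pos: [0.5683, 0.0005, 0.0759]
eef_rot: [-0.001, 0.003, 1.0, -0.0]
contact_force: [-0.2, 0.6, -0.5]
grip_width: 0.234
grip_force: 24.5
```

Call:
move_arm([
  [[0,0,0],[0,0,0],-0.9],
  [[0,0,0],[0,0,0],-0.9],
])

```text
time: 20.5
eef_pos: [0.5685, 0.0034, 0.0764]
eef_rot: [-0.0, 0.001, 1.0, 0.0]
contact_force: [-0.7, 0.2, -1.1]
grip_width: 0.235
grip_force: 24.5
```

```bash
python3 - <<'E'
from h import *
c=cam("wrist"); im=viewer.camera("wrist"); cv2.imwrite("pics/w10.png",im)
plan(.5693,.0025,.0125,180,1)
E
```

```text
at [0.5686 0.0034 0.0765] yaw 179.8 turn 0.2 q6 -0.13 endq6 0.0
[[0,0,-0.003],[-1, -1, 64],O],
```

Call:
move_arm([
  [[0,0,0],[-1,-1,16],-0.9],
  [[0,0,0],[0,0,16],-0.9],
  [[0,0,0],[0,0,12],-0.9],
  [[0,0,0],[0,0,10],-0.9],
  [[0,0,0],[0,0,6],-0.9],
])

```text
time: 21.05
eef_pos: [0.5695, 0.0019, 0.0159]
eef_rot: [-0.0, 0.002, 1.0, 0.0]
contact_force: [-0.2, 0.0, 0.0]
grip_width: 0.236
grip_force: 24.5
```

Call:
move_arm([
  [[0,0,0],[0,0,2],-0.9],
  [[0,0,0],[0,0,1],-0.9],
  [[0,0,0],[0,0,0],-0.9],
  [[0,0,0],[0,0,0],-0.9],
])

```text
time: 21.45
eef_pos: [0.57, 0.0014, 0.0141]
eef_rot: [0.0, 0.002, 1.0, -0.0]
contact_force: [-0.0, -0.2, -0.8]
grip_width: 0.236
grip_force: 24.5
```

Call:
move_arm([
  [[0,0,0],[0,0,1],-0.9],
  [[0,0,0],[0,0,0],-0.9],
  [[0,0,0],[0,0,1],-0.9],
  [[0,0,0],[0,0,0],-0.9],
])

```text
time: 21.85
eef_pos: [0.5703, 0.0013, 0.0124]
eef_rot: [0.001, 0.002, 1.0, -0.0]
contact_force: [-2.0, -0.8, 9.3]
grip_width: 0.233
grip_force: 24.8
```

Call:
move_arm([
  [[0,0,0],[0,0,0],-0.4],
  [[0,0,0],[0,0,0],-0.2],
  [[0,0,0],[0,0,0],0],
  [[0,0,0],[0,0,0],0],
  [[0,0,0],[0,0,-8],0],
])

```text
time: 22.35
eef_pos: [0.5691, 0.0016, 0.0191]
eef_rot: [-0.001, 0.002, 1.0, 0.0]
contact_force: [0.0, 0.3, -0.7]
grip_width: 0.503
grip_force: 0.0
```

Call:
move_arm([
  [[0,0,0],[0,0,-25],0],
  [[0,0,0],[0,0,-35],0.2],
  [[0,0,0],[0,0,-35],0.5],
  [[0,0,0],[0,0,-35],1],
  [[0,0,0],[0,0,-10],1],
])

```text
time: 22.85
eef_pos: [0.5711, 0.0014, 0.1638]
eef_rot: [0.003, 0.002, 1.0, -0.0]
contact_force: [-0.2, 0.5, -0.3]
grip_width: 1.001
grip_force: 0.0
```

```bash
python3 - <<'E'
from h import *
plan(.4228,-.277,.155,220,10)
E
```

```text
at [0.5711 0.0014 0.1638] yaw 179.8 turn 40.2 q6 -0.14 endq6 -1.28
[[0,0,-0.07],[15, -28, 1],O],[[0,0,-0.07],[16, -27, 1],O],[[0,0,-0.07],[19, -25, 1],O],[[0,0,-0.07],[20, -24, 1],O],[[0,0,-0.07],[22, -23, 0],O]
[[0,0,-0.07],[23, -21, 1],O],[[0,0,-0.07],[25, -20, 1],O],[[0,0,-0.07],[26, -17, 1],O],[[0,0,-0.07],[28, -16, 1],O],[[0,0,-0.07],[28, -14, 1],O]
```

Call:
move_arm([
  [[0,0,-0.07],[15,-28,1],1],
  [[0,0,-0.07],[16,-27,1],1],
  [[0,0,-0.07],[19,-25,1],1],
  [[0,0,-0.07],[20,-24,1],1],
  [[0,0,-0.07],[22,-23,0],1],
])

```text
time: 23.35
eef_pos: [0.4945, -0.1383, 0.1556]
eef_rot: [-0.0, -0.174, 0.985, 0.0]
contact_force: [-0.3, -0.2, 0.5]
grip_width: 1.002
grip_force: 0.0
```

Call:
move_arm([
  [[0,0,-0.07],[23,-21,1],1],
  [[0,0,-0.07],[25,-20,1],1],
  [[0,0,-0.07],[26,-17,1],1],
  [[0,0,-0.07],[28,-16,1],1],
  [[0,0,-0.07],[28,-14,1],1],
])

```text
time: 23.85
eef_pos: [0.4204, -0.2777, 0.1507]
eef_rot: [-0.0, -0.342, 0.94, 0.0]
contact_force: [0.6, 0.1, -0.3]
grip_width: 0.998
grip_force: 0.0
```

Call:
move_arm([
  [[0,0,0],[0,0,10],1],
  [[0,0,0],[0,0,15],1],
  [[0,0,0],[0,0,0],1],
  [[0,0,0],[0,0,0],1],
])

```text
time: 24.25
eef_pos: [0.4213, -0.2762, 0.1257]
eef_rot: [-0.0, -0.341, 0.94, 0.0]
contact_force: [0.1, -0.4, 0.3]
grip_width: 0.997
grip_force: 0.0
```

```bash
python3 - <<'E'
from h import *
c=cam("wrist"); im=viewer.camera("wrist"); cv2.imwrite("pics/w11.png",im); g=cv2.cvtColor(im,6); hs=cv2.cvtColor(im,40)
u,v=proj(c,[.4228,-.277,.016])[0].astype(int); print(u,v); W=70
m=((hs[...,1]<100)&(g>100))[v-W:v+W,u-W:u+W].astype(np.uint8)
n,l,s,ce=cv2.connectedComponentsWithStats(m)
for i in range(1,n):
    if s[i,4]>800: 
        h=cv2.convexHull(np.argwhere(l==i)[:,::-1].astype(np.float32)+np.float32([u-W,v-W]))[:,0]
        for z in (.016,.008): print(s[i],cv2.minAreaRect((ray(c,h,z)[:,:2]*1000).astype(np.float32)))
plan(.4228,-.277,-.02,220,1)
E
```

```text
317 222
[   0    0  126  140 5270] ((446.2307434082031, -279.298095703125), (132.88665771484375, 107.65631866455078), 53.87367630004883)
[   0    0  126  140 5270] ((448.65338134765625, -277.92498779296875), (136.58905029296875, 110.65576171875), 53.87367630004883)
at [ 0.4216 -0.2764  0.1261] yaw 219.9 turn 0.1 q6 -1.44 endq6 -1.28
[[0,0,-0.002],[-1, -1, 146],O],
```

```bash
python3 - <<'E'
from h import *
c=cam("wrist"); im=viewer.camera("wrist"); g=cv2.cvtColor(im,6); hs=cv2.cvtColor(im,40)
u,v=317,222; W=75
for S,G in ((60,150),(60,175)):
    m=((hs[...,1]<S)&(g>G))[v-W:v+W,u-W:u+W].astype(np.uint8)
    n,l,s,ce=cv2.connectedComponentsWithStats(m)
    for i in range(1,n):
        if s[i,4]>500:
            h=cv2.convexHull(np.argwhere(l==i)[:,::-1].astype(np.float32)+np.float32([u-W,v-W]))[:,0]
            print(s[i],np.concatenate([np.ravel(np.array(q)) for q in cv2.minAreaRect((ray(c,h,.016)[:,:2]*1000).astype(np.float32))]).round(1))
t=im.copy(); 
for dx,dy in ((32,29),(32,-29),(-32,-29),(-32,29)):
    a=np.radians(40); p=proj(c,[.4228+(dx*np.cos(a)-dy*np.sin(a))/1000,-.277+(dx*np.sin(a)+dy*np.cos(a))/1000,.016])[0]; cv2.circle(t,tuple(p.astype(int)),3,(255,0,255),1)
cv2.imwrite("pics/w12.png",t)
E
```

```text
[  44   35   64   70 3622] [ 420.  -280.1   63.1   55.2   39.9]
[  44   38   64   67 3326] [ 421.  -279.2   60.5   55.2   39.9]
```

Call:
move_arm([
  [[0,0,0],[0,-2,40],1],
  [[0,0,0],[0,0,45],1],
  [[0,0,0],[0,0,45],1],
  [[0,0,0],[0,0,28],1],
  [[0,0,0],[0,0,6],1],
])

```text
time: 24.85
eef_pos: [0.4216, -0.277, -0.0404]
eef_rot: [-0.001, -0.341, 0.94, 0.002]
contact_force: [0.2, 0.3, 0.1]
grip_width: 1.004
grip_force: 0.0
```

Call:
move_arm([
  [[0,0,0],[0,0,2],1],
  [[0,0,0],[0,0,0],1],
  [[0,0,0],[0,0,2],1],
  [[0,0,0],[0,0,0],1],
])

```text
time: 25.25
eef_pos: [0.4232, -0.2788, -0.0414]
eef_rot: [0.0, -0.341, 0.94, -0.001]
contact_force: [-0.2, 0.0, -0.2]
grip_width: 1.0
grip_force: 0.0
```

Call:
move_arm([
  [[0,0,0],[0,0,2],1],
  [[0,0,0],[0,0,0],1],
  [[0,0,0],[0,0,1],1],
  [[0,0,0],[0,0,0],1],
])

```text
time: 25.65
eef_pos: [0.4226, -0.2783, -0.0454]
eef_rot: [-0.0, -0.341, 0.94, 0.0]
contact_force: [-0.2, 0.7, -0.1]
grip_width: 0.996
grip_force: 0.0
```

Call:
move_arm([
  [[0,0,0],[0,0,1],1],
  [[0,0,0],[0,0,0],1],
  [[0,0,0],[0,0,0],1],
])

```text
time: 25.95
eef_pos: [0.4226, -0.2783, -0.0463]
eef_rot: [-0.0, -0.341, 0.94, 0.0]
contact_force: [-0.2, 0.3, 1.3]
grip_width: 0.999
grip_force: 0.0
```

Call:
move_arm([
  [[0,0,0],[0,0,1],1],
  [[0,0,0],[0,0,0],1],
  [[0,0,0],[0,0,0],1],
])

```text
time: 26.25
eef_pos: [0.4226, -0.2783, -0.0473]
eef_rot: [0.0, -0.341, 0.94, 0.0]
contact_force: [0.4, 0.7, 0.1]
grip_width: 0.997
grip_force: 0.0
```

Call:
move_arm([
  [[0,0,0],[0,0,1],1],
  [[0,0,0],[0,0,0],1],
  [[0,0,0],[0,0,0],1],
])

```text
time: 26.55
eef_pos: [0.4226, -0.2783, -0.0484]
eef_rot: [-0.0, -0.341, 0.94, 0.0]
contact_force: [-0.4, -0.1, -0.8]
grip_width: 1.002
grip_force: 0.0
```

Call:
move_arm([
  [[0,0,0],[0,0,1],1],
  [[0,0,0],[0,0,0],1],
  [[0,0,0],[0,0,0],1],
])

```text
time: 26.85
eef_pos: [0.4227, -0.2784, -0.0488]
eef_rot: [0.0, -0.341, 0.94, -0.0]
contact_force: [-2.4, 2.2, 12.8]
grip_width: 0.998
grip_force: 6.3
```

Call:
move_arm([
  [[0,0,0],[0,0,1],1],
  [[0,0,0],[0,0,0],1],
  [[0,0,0],[0,0,0],1],
])

```text
time: 27.15
eef_pos: [0.4228, -0.2784, -0.0489]
eef_rot: [0.0, -0.341, 0.94, -0.001]
contact_force: [-7.0, 5.2, 34.7]
grip_width: 0.998
grip_force: 17.1
```

Contact came at TCP z = -0.0487, so I know where the open tips are. I'll rise 18 mm and grip the timer.

Call:
move_arm([
  [[0,0,0],[0,0,-9],1],
  [[0,0,0],[0,0,-9],1],
  [[0,0,0],[0,0,0],0.7],
  [[0,0,0],[0,0,0],0.5],
  [[0,0,0],[0,0,0],0.3],
], grip_force=30)

```text
time: 27.65
eef_pos: [0.4225, -0.2783, -0.0324]
eef_rot: [-0.0, -0.341, 0.94, 0.0]
contact_force: [-1.5, 0.7, 7.7]
grip_width: 0.666
grip_force: 30.3
```

Call:
move_arm([
  [[0,0,0],[0,0,0],0.1],
  [[0,0,0],[0,0,0],0],
  [[0,0,0],[0,0,0],0],
])

```text
time: 27.95
eef_pos: [0.4226, -0.2783, -0.0324]
eef_rot: [-0.0, -0.341, 0.94, 0.0]
contact_force: [-1.5, 1.3, 7.9]
grip_width: 0.663
grip_force: 30.6
```

Call:
move_arm([
  [[0,0,0],[0,0,-8],0],
  [[0,0,0],[0,0,-18],0],
  [[0,0,0],[0,0,-22],0],
  [[0,0,0],[0,0,-22],0],
  [[0,0,0],[0,0,-20],0],
])

```text
time: 28.45
eef_pos: [0.4225, -0.2782, 0.0588]
eef_rot: [-0.0, -0.341, 0.94, 0.0]
contact_force: [-0.5, -0.6, -1.1]
grip_width: 0.667
grip_force: 33.0
```

```bash
python3 - <<'E'
from h import *
im=viewer.camera("wrist"); cv2.imwrite("pics/w13.png",im[170:])
plan(.43,-.12,.08,168.3,10)
E
```

```text
at [ 0.4235 -0.2791  0.0615] yaw 219.9 turn -51.6 q6 -1.44 endq6 -0.07
[[0,0,0.09],[-11, 12, -2],O],[[0,0,0.09],[-9, 12, -2],O],[[0,0,0.09],[-9, 14, -2],O],[[0,0,0.09],[-7, 14, -1],O],[[0,0,0.09],[-6, 15, -2],O]
[[0,0,0.09],[-4, 15, -2],O],[[0,0,0.09],[-3, 16, -2],O],[[0,0,0.09],[-2, 16, -2],O],[[0,0,0.09],[0, 16, -2],O],[[0,0,0.09],[1, 16, -2],O]
```

Call:
move_arm([
  [[0,0,0],[0,0,-20],0],
  [[0,0,0],[0,0,-25],0],
  [[0,0,0],[0,0,-22],0],
  [[0,0,0],[0,0,0],0],
  [[0,0,0],[0,0,0],0],
])

```text
time: 29.0
eef_pos: [0.4226, -0.2783, 0.1244]
eef_rot: [0.0, -0.341, 0.94, -0.0]
contact_force: [-0.2, -0.6, -1.5]
grip_width: 0.667
grip_force: 33.0
```

```bash
python3 - <<'E'
from h import *
plan(.4750,.0206,.129,168.3,15)
E
```

```text
at [ 0.4226 -0.2783  0.1244] yaw 219.9 turn -51.6 q6 -1.44 endq6 0.25
[[0,0,0.06],[-15, 13, 0],O],[[0,0,0.06],[-15, 14, -1],O],[[0,0,0.06],[-14, 15, 0],O],[[0,0,0.06],[-13, 15, 0],O],[[0,0,0.06],[-12, 17, -1],O]
[[0,0,0.06],[-11, 17, 0],O],[[0,0,0.06],[-9, 17, 0],O],[[0,0,0.06],[-9, 19, 0],O],[[0,0,0.06],[-8, 18, -1],O],[[0,0,0.06],[-6, 20, 0],O]
[[0,0,0.06],[-6, 19, 0],O],[[0,0,0.06],[-4, 20, -1],O],[[0,0,0.06],[-3, 20, 0],O],[[0,0,0.06],[-2, 20, 0],O],[[0,0,0.06],[-1, 20, -1],O]
```

Call:
move_arm([
  [[0,0,0.06],[-15,13,0],0],
  [[0,0,0.06],[-15,14,-1],0],
  [[0,0,0.06],[-14,15,0],0],
  [[0,0,0.06],[-13,15,0],0],
  [[0,0,0.06],[-12,17,-1],0],
])

```text
time: 29.5
eef_pos: [0.4397, -0.1772, 0.1254]
eef_rot: [-0.001, -0.196, 0.981, 0.001]
contact_force: [-0.3, 0.3, 0.3]
grip_width: 0.67
grip_force: 33.0
```

Call:
move_arm([
  [[0,0,0.06],[-11,17,0],0],
  [[0,0,0.06],[-9,17,0],0],
  [[0,0,0.06],[-9,19,0],0],
  [[0,0,0.06],[-8,18,-1],0],
  [[0,0,0.06],[-6,20,0],0],
])

```text
time: 30.0
eef_pos: [0.4565, -0.0777, 0.1265]
eef_rot: [-0.001, -0.047, 0.999, 0.0]
contact_force: [-0.1, -0.6, -0.1]
grip_width: 0.668
grip_force: 33.0
```

Call:
move_arm([
  [[0,0,0.06],[-6,19,0],0],
  [[0,0,0.06],[-4,20,-1],0],
  [[0,0,0.06],[-3,20,0],0],
  [[0,0,0.06],[-2,20,0],0],
  [[0,0,0.06],[-1,20,-1],0],
])

```text
time: 30.5
eef_pos: [0.4747, 0.0212, 0.1284]
eef_rot: [-0.001, 0.103, 0.995, 0.0]
contact_force: [0.2, 0.2, -0.7]
grip_width: 0.665
grip_force: 33.0
```

Call:
move_arm([
  [[0,0,0],[0,0,0],0],
  [[0,0,0],[0,0,0],0],
  [[0,0,0],[0,0,0],0],
])

```text
time: 30.8
eef_pos: [0.475, 0.0198, 0.1291]
eef_rot: [-0.001, 0.101, 0.995, -0.0]
contact_force: [-0.1, 0.6, -0.7]
grip_width: 0.67
grip_force: 33.0
```

```bash
python3 - <<'E'
from h import *
o=arm.get_obs(); print(o["grip_width"],o["grip_force"])
im=viewer.camera("wrist"); cv2.imwrite("pics/w14.png",im)
plan(.4750,.0206,.006,168.3,1)
E
```

```text
0.6702372950082546 32.99660503864288
at [0.4751 0.0197 0.1293] yaw 168.3 turn -0.0 q6 0.07 endq6 0.25
[[0,0,0.0],[0, 1, 123],O],
```

View pics/w14.png

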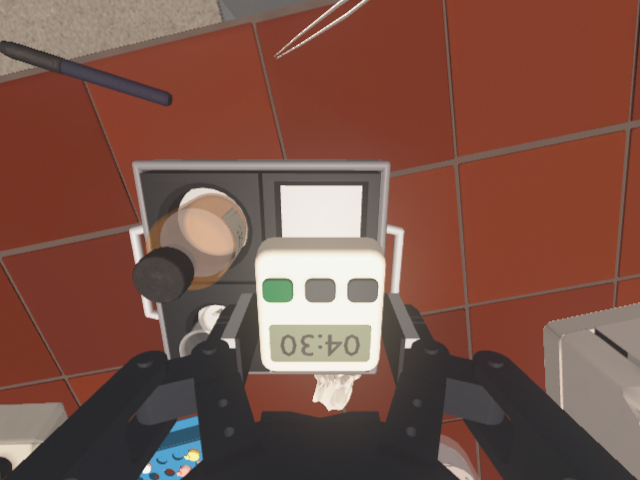

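The last view shows the timer level in the grip, squared with the tray and lined up with its pocket (both centred at column 320). The bottle, beaker and vial side is clear. I'm lowering it now.

Call:
move_arm([
  [[0,0,0],[0,1,25],0],
  [[0,0,0],[0,0,30],0],
  [[0,0,0],[0,0,30],0],
  [[0,0,0],[0,0,20],0],
  [[0,0,0],[0,0,8],0],
])

```text
time: 31.35
eef_pos: [0.4745, 0.0208, 0.015]
eef_rot: [-0.001, 0.102, 0.995, 0.0]
contact_force: [0.4, 0.2, -0.3]
grip_width: 0.667
grip_force: 33.0
```

Call:
move_arm([
  [[0,0,0],[0,0,4],0],
  [[0,0,0],[0,0,2],0],
  [[0,0,0],[0,0,0],0],
  [[0,0,0],[0,0,0],0],
])

```text
time: 31.75
eef_pos: [0.4762, 0.0212, 0.0114]
eef_rot: [0.001, 0.102, 0.995, -0.0]
contact_force: [-0.1, 0.7, -0.7]
grip_width: 0.663
grip_force: 33.0
```

Call:
move_arm([
  [[0,0,0],[0,0,2],0],
  [[0,0,0],[0,0,0],0],
  [[0,0,0],[0,0,0],0],
])

```text
time: 32.05
eef_pos: [0.4757, 0.0213, 0.0088]
eef_rot: [0.0, 0.102, 0.995, -0.0]
contact_force: [-0.4, 0.1, -0.4]
grip_width: 0.667
grip_force: 33.0
```

Call:
move_arm([
  [[0,0,0],[0,0,2],0],
  [[0,0,0],[0,0,0],0],
  [[0,0,0],[0,0,0],0],
])

```text
time: 32.35
eef_pos: [0.4756, 0.0213, 0.0066]
eef_rot: [-0.0, 0.102, 0.995, -0.0]
contact_force: [0.3, 0.4, 0.0]
grip_width: 0.662
grip_force: 33.0
```

Call:
move_arm([
  [[0,0,0],[0,0,1],0],
  [[0,0,0],[0,0,0],0],
  [[0,0,0],[0,0,0],0],
])

```text
time: 32.65
eef_pos: [0.4756, 0.0213, 0.0057]
eef_rot: [-0.0, 0.102, 0.995, 0.0]
contact_force: [0.1, -0.6, -0.5]
grip_width: 0.664
grip_force: 33.0
```

Call:
move_arm([
  [[0,0,0],[0,0,1],0],
  [[0,0,0],[0,0,0],0],
  [[0,0,0],[0,0,0],0],
])

```text
time: 32.95
eef_pos: [0.4757, 0.0213, 0.0047]
eef_rot: [0.0, 0.102, 0.995, -0.0]
contact_force: [0.5, -0.0, 1.0]
grip_width: 0.665
grip_force: 33.1
```

Call:
move_arm([
  [[0,0,0],[0,0,0],0.45],
  [[0,0,0],[0,0,0],0.5],
  [[0,0,0],[0,0,0],0.55],
  [[0,0,0],[0,0,0],0.55],
  [[0,0,0],[0,0,-6],0.55],
])

```text
time: 33.45
eef_pos: [0.4752, 0.0213, 0.0104]
eef_rot: [-0.001, 0.102, 0.995, 0.0]
contact_force: [0.7, -0.2, -0.1]
grip_width: 0.775
grip_force: 0.0
```

Call:
move_arm([
  [[0,0,0],[0,0,-20],0.55],
  [[0,0,0],[0,0,-35],0.55],
  [[0,0,0],[0,0,-45],0.55],
  [[0,0,0],[0,0,-45],0.55],
  [[0,0,0],[0,0,-20],0.55],
])

```text
time: 33.95
eef_pos: [0.4766, 0.0212, 0.1799]
eef_rot: [0.002, 0.102, 0.995, -0.0]
contact_force: [1.5, -1.1, -0.7]
grip_width: 0.782
grip_force: 0.0
```

Call:
move_arm([
  [[0,0,0],[0,30,-20],0.55],
  [[0,0,0],[0,30,0],0.55],
  [[0,0,0],[0,30,0],0.55],
  [[0,0,0],[0,0,0],0.55],
  [[0,0,0],[0,0,0],0.55],
])

```text
time: 34.45
eef_pos: [0.4937, 0.1098, 0.1959]
eef_rot: [-0.0, 0.101, 0.995, -0.0]
contact_force: [1.1, -0.5, 0.2]
grip_width: 0.773
grip_force: 0.0
```

```bash
python3 - <<'E'
from h import *
o=arm.get_obs(); print(o["eef_pos"],o["time"])
c=cam("wrist"); im=viewer.camera("wrist"); g=cv2.cvtColor(im,6); hs=cv2.cvtColor(im,40); cv2.imwrite("pics/w15.png",im)
def chk(name,P,W,mask,zz):
    u,v=proj(c,P)[0].astype(int); x0,y0=max(u-W,0),max(v-W,0); m=mask[y0:v+W,x0:u+W].astype(np.uint8)
    n,l,s,ce=cv2.connectedComponentsWithStats(m)
    if n<2: print(name,u,v,"none"); return
    i=1+s[1:,4].argmax(); h=cv2.convexHull(np.argwhere(l==i)[:,::-1].astype(np.float32)+np.float32([x0,y0]))[:,0]
    print(name,(u,v),s[i],"rect",[np.round(q,1) for q in cv2.minAreaRect((ray(c,h,zz)[:,:2]*1000).astype(np.float32))])
w=(hs[...,1]<60)&(g>150); wt=(hs[...,1]<70)&(g>140)
chk("timer",[.4755,.021,.053],75,wt,.053)
chk("vial",[.5687,.0022,.073],22,w,.073)
chk("bottle",[.4575,-.0725,.131],30,hs[...,2]<80,.131)
chk("beaker",[.549,-.0915,.078],40,w,.078)
t=viewer.camera("top"); t0=cv2.imread("pics/top0.png"); d=cv2.absdiff(t,t0).max(2)
for n,(x,y) in dict(red=(183,247),bigbeaker=(476,246)).items(): print(n,(d[y-20:y+20,x-22:x+22]>40).sum())
E
```

```text
[0.49367324 0.10976072 0.19588486] 34.45
timer (np.int64(226), np.int64(212)) [  44   36   71   70 4449] rect [array([472.4,  26.2]), array([63.7, 69.1]), np.float64(78.4)]
vial (np.int64(230), np.int64(308)) [  5   8  28  36 453] rect [array([572.1,  -3.8]), array([13.8, 47.8]), np.float64(53.8)]
bottle (np.int64(75), np.int64(239)) [ 25   9  35  38 428] rect [array([455.8, -56.8]), array([29.1, 21.2]), np.float64(15.7)]
beaker (np.int64(133), np.int64(310)) [   0    0   80   64 2302] rect [array([540.9, -85.5]), array([76.1, 70.4]), np.float64(78.5)]
red 0
bigbeaker 0
```

```bash
python3 - <<'E'
from h import *
plan(.60,-.05,.21,168.3,6)
E
```

```text
at [0.4936 0.1089 0.1958] yaw 168.3 turn -0.0 q6 0.26 endq6 0.12
[[0,0,0.0],[-23, -22, -2],O],[[0,0,0.0],[-22, -23, -3],O],[[0,0,0.0],[-23, -22, -2],O],[[0,0,0.0],[-23, -22, -2],O],[[0,0,0.0],[-23, -23, -3],O]
[[0,0,0.0],[-22, -22, -2],O],
```

Call:
move_arm([
  [[0,0,0],[-27,-27,-3],0.55],
  [[0,0,0],[-27,-27,-3],0.55],
  [[0,0,0],[-27,-27,-3],0.55],
  [[0,0,0],[-27,-27,-3],0.55],
  [[0,0,0],[-27,-27,-3],0.55],
])

```text
time: 35.05
eef_pos: [0.599, -0.0526, 0.211]
eef_rot: [0.0, 0.102, 0.995, -0.0]
contact_force: [0.8, 0.2, -0.2]
grip_width: 0.779
grip_force: 0.0
```

Call:
move_arm([
  [[0,0,0],[0,0,0],0.55],
  [[0,0,0],[0,0,0],0.55],
  [[0,0,0],[0,0,0],0.55],
])

```text
time: 35.35
eef_pos: [0.5981, -0.05, 0.2108]
eef_rot: [-0.0, 0.102, 0.995, 0.0]
contact_force: [-0.7, 0.9, 0.8]
grip_width: 0.773
grip_force: 0.0
```

```bash
python3 - <<'E'
from h import *
c=cam("wrist"); im=viewer.camera("wrist"); g=cv2.cvtColor(im,6); hs=cv2.cvtColor(im,40); cv2.imwrite("pics/w16.png",im)
print((-c[1].T@c[2]).round(3))
def crop(name,P,W,zz,st):
    u,v=proj(c,P)[0].astype(int); x0,y0=max(u-W,0),max(v-W,0); print(name,(u,v)); 
    sub=hs[y0:v+W:st,x0:u+W:st,2]//26
    for r in sub: print("".join(str(min(9,k)) for k in r))
crop("timer",[.4755,.021,.053],60,.053,3)
crop("vial",[.5687,.0022,.073],32,.073,2)
crop("bottle",[.4575,-.0725,.131],48,.131,3)
E
```

```text
[ 0.519 -0.033  0.388]
timer (np.int64(369), np.int64(62))
7777777777777777777777777777777777777777
5565555555555555555555555555555555555567
3343333333333333333333333333333333333357
3343333333333333333333333333333333333357
3343333333333333333333333333333333333357
3354333333333333333333333333333333333367
3355333333333333333333333333333333333367
3355333389998888888888888888888953333367
3355333389999999999999999999999953333367
3355333389899999999999999999999843333366
3355333389799999999999999999999933333466
3355333389899999999999999999999933333466
3355333389896666799555589955559933333576
3355334389896666699555569755558833333576
3355334389896666699555569755559933333576
3355344389896666698555579755559933333576
3355334389898666999655699955569933333575
3355444389899999999999999999999933333675
3355444389899999999999999999999733333675
3355444389899999999999999999999733333675
3355444399899999999999999999999633333675
3345443399899999999999999999999633333665
3345443399898777777777777777799533334668
3345443399897777777777777777799533335669
3345443399997765765657677557799433335768
3345443398997757
[... 2050 characters left out ...]
4432222
55567533333333333333335665543222
55557633333333333333332777775322
55557533332333333333333377777852
55557633333333333333333267777767
55556633333333333333333338777775
55556633343333333333333328888775
55556633343333333333333328888877
55556633343333333333333323888887
55556643343333333333333324888888
55556643343333333333333324888888
55556753344333333333333228888888
55556753344333333333333228888888
55555763344533333333332248888888
56787753344553333333322288888888
88998763334555522222222788888888
89887663334555776322378888888888
88544663333455778888888888888888
89644663333455678888888888888888
89644664333245577888888888888887
89744664333334567888888888888887
89744664333333457788888888888876
```

```bash
python3 -c "
from h import *
print(workorder.close_job())"
```

```text
the job is handed in; nothing more can be done
None
```

The kit is packed and handed in: the bottle, small beaker, vial and timer are each seated in their own pockets, and the big bottle and big beaker were not moved; it took about 36 s of the 109 s allowed.

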